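# Clear an oversize jar from the vial feed chute

### The job

A jar that is too big for the vial feeder has lodged in the throat at the low end of the chute, under the two keeper lips. Nudge it back up the chute until it is clear of the lips, without shifting the small vial queued above it or knocking the sensor bridge, then lift it out and lay it gently on its side, without dropping it, in the empty compartment of the steel reject tray. Leave everything else where it stands.

Things in the scene. Friction and masses are not known exactly. Their poses are not given: they have to be found in the camera images.
- jar: the lodged oversize jar: amber glass, paper label, white screw cap; a plain cylinder 44 mm in diameter, 62 mm long over all, 60 to 125 g, balanced at its centre. Origin there, x axis along the jar from base to cap. It starts lying in the chute between the lip walls, base downhill, cap uphill (x axis up the slope)
- jar_base (a point): centre of the jar's flat base (its downhill end), 31 mm from the jar's centre
- feeder: stainless feed chute on a grey drive unit and base plate 290 x 130 x 12 mm, fixed. Origin on the table under the plate's middle; x axis level, in the chute's uphill direction (roughly the robot's left, +y), z up. The chute floor is flat across, 56 mm wide, and climbs at 20 degrees towards +x. Friction holds a jar or vial where it is left on it
- throat (a point): point on the floor's centre line at the throat: distances up the slope count from here, and the jar's base starts 6 mm up. Tapering cheeks 34 mm high (from 15 mm up to 19 mm down the slope) narrow the chute to 33 mm at its open low end; the floor ends 25 mm down the slope. Nothing stands above the chute downhill of 3 mm up
- lip_end (a point): point on the floor's centre line at the uphill end of the lips, 59 mm up the slope. From 3 to 59 mm, walls 42 mm high carry two inward lips (underside 38 mm off the floor) with a 34 mm slot between: the jar cannot be lifted there, but a fingertip can follow it through the slot. Farther up only guide walls 6 mm high, outer faces 55 mm apart. The jar is free when its base is past this point
- bridge_edge (a point): middle of the lower downhill edge of the sensor bridge: a white box over the chute from 122 to 164 mm up the slope, underside 110 mm off the chute floor (square to it), 30 mm thick, top up to 250 mm above the table, on two posts 132 mm apart. A hand upright over the freed jar hits it; one leaning back towards the low end by 30 to 45 degrees clears it
- bridge: the sensor bridge as a whole (fixed); origin and axes as those of the feeder
- queued_vial: small vial of the right size, amber with white cap, 30 mm in diameter, 58 mm long, lying in the chute further uphill, its base 166 mm up the slope from the throat point; origin at its centre, x axis from base to cap. It must stay there
- tray: low steel reject tray, fixed, 236 x 126 mm outside, walls and floor 4 mm, rim 22 mm above the table; a wall across its middle makes two compartments of 112 x 118 mm side by side along its x axis. Origin under its centre; x along its length. It stands left or right of the feeder
- tray_free (a point): middle of the floor of the empty compartment (on the tray's -x side, nearer to the robot), 5 mm above the table
- reject_vial: small vial (30 x 58 mm) standing in the tray's other compartment; origin at its centre
- tube_rack: white rack of tubes, 200 x 100 x 74 mm, fixed, on the other side of the feeder from the tray; origin under its centre
- vial_a: small vial (30 x 58 mm) standing on the table; origin at its centre
- vial_b: another such vial standing on the table; origin at its centre
- beaker: glass beaker, 70 mm wide, 85 mm tall; origin under its centre
- spatula: steel spatula, 180 mm long, lying flat on the table at the left
- reagent: clear plastic reagent bottle, 60 mm wide, 130 mm tall; origin under its centre

How it is judged:
By the outcome, as a careful person would: the job done as asked, in the order asked, and still so for the second after the job is handed in, with the robot touching nothing.
It also fails if it takes over 69 s, if anything falls off the work surface, if the arm or the gripper's body presses on something with over 40 N, if the wrist force passes 120 N, or if a joint passes its speed limit or range.

### The arm

A 7-joint arm with a two-finger parallel gripper is mounted at the origin on the work surface. World frame = base frame: x ahead of the robot, y to its left, z up, the work surface at z = 0. Lengths are in mm, angles in rad, forces in N, time in s.
With the tool pointing down it reaches from about 400 to 875 mm from the base axis. Payload 4.4 kg.
Tool frame: the origin (TCP) lies at the very end of the fingers, on their centre line; the grasp point (between the pads) lies 19 mm behind it; z points along the fingers, x is the direction in which the jaws open and shut, and the axes are right-handed (so a half turn about z gives the same grasp; the last joint's range is limited). The gripper opens to 85 mm and grips with 20 to 120 N. Pads are 22 mm wide; open, the fingers measure 114 mm over their backs; the gripper's body (76 mm by 85 mm) begins 54 mm behind the grasp point. The pads swing forward as they close: fully open they stand 13 mm farther back than shut.
Start: joints at [1.264, 0.628, 0.038, 1.517, -0.027, 0.996, -0.02], TCP at [155.039, -631.253, 231.313] pointing down, gripper open.
Joint ranges: [-3.06, 3.06], [-0.37, 2.12], [-1.25, 1.32], [0.18, 2.47], [-1.1, 4.24], [0.23, 1.98], [-2.94, 2.94]. Speed limits (rad/s): [2.57, 2.57, 3.14, 3.14, 3.14, 3.14, 3.14].

### API

Orientations are given as [roll, pitch, yaw] about the fixed x, y, z axes, in that order (R = Rz(yaw) Ry(pitch) Rx(roll)).
In Python, from cell import ctrl gives the robot as it stands.
- The arm moves only by the shell command python3 -m creep 'ROWS'. ROWS is text: rows parted by semicolons, each of 7 numbers parted by spaces: the shift along the tool's x, y, z in units of 40 mm (1.0 is 40 mm), then the turn, a rotation vector about the tool's x, y, z in degrees, then the closure, from 0 (fully open) to 1 (shut). In form: x y z rx ry rz grip; .... A call has 1 to 10 rows; each row is the pose to reach, as a shift and turn from the pose commanded when the call began, along the tool's axes at that moment; what a row does not reach only later rows make up. A row lasts 1/12 s, in which the tool goes at most 41.7 mm and 7.16 degrees, less where a joint would pass 70% of its speed; a pose out of reach is approached as far as the arm can. A call with a gripper value outside its range is refused whole. The fingers move at their own pace and stop on an object; the grip force is fixed at half the most. Time passes only in rows, so rows that repeat a pose let the fingers close. It gives the time, the measured TCP pose, the force and the opening at its end, in the units of the state.
- ctrl.read_state(): the state, without advancing time (a new reading comes with each control period).
- ctrl.get_image(name): name is "scene" or "top"; returns a dict with "img" (420x560x3 uint8, red, green, blue), "vfov" (degrees; the focal length in pixels is half the picture's height over the tangent of half this angle, whatever the lens; pixels are square), "cx", "cy" (the principal point, pixels), "T" (4x4, takes a point from camera to world coordinates). Camera axes: x right, y up, looking along -z (the intrinsics and any distortion apply to the point x, -y, -z); pixel columns grow to the right and rows downward; lengths in mm; the calibration is good to about 2 mm. A picture is of the moment at which its call begins. There is no depth.
- ctrl.finish_job(): hands the job in, once; it reports no verdict.
Trained networks look in the newest picture that a camera, given by its name, has taken for a name from the list of things; names that differ only in an ending like _2 or _b are one class to them, and where a whole thing is asked for, a point or a joint stands for the part that bears it (a point fixed in the world has none). Each returns a list of dicts, best first, with "score" (0 to 1); they miss things now and then, are a little off and sometimes report something else, mostly with a low value. They report only what shows in the picture. A call takes as long as a camera call.
- ctrl.boxes_of(camera, thing): "rect" ([left, top, right, bottom] in pixels, round what is visible of it).
- ctrl.cut_out(camera, thing): "pixels" (420x560 bool, what is visible of it) and "rect" ([left, top, right, bottom] in pixels, round what is visible of it).
The state is a dict: "clock": time; "qpos": joint angles; "qd": joint speeds; "tau": joint torques, N m; "eef_pos": TCP position; "tool_rot": TCP orientation; "force": force on the tool from outside, world axes, zero at the start; "torque": the same for the moment, N m; "width": finger opening in mm.
Only numpy, scipy, OpenCV 4.12 (cv2) and the standard library are available. Lean on these libraries where they do the work, as an engineer would, in place of code of your own. Each camera call takes 0.05 s, during which the arm holds its last target.

## Working session

There is one attempt and no reset: what is moved stays moved. The work goes in short steps, Python scripts to look and compute and a shell command to move; the robot and the scene stay as the last step left them, time stands still between calls to the robot, and variables do not carry over. Pictures are saved under pics/ and viewed, and the job is handed in when it is done.

```bash
ls; mkdir -p pics; python3 - <<'E'
from cell import ctrl
import cv2,numpy as np
print(ctrl.read_state())
for n in ["scene","top"]:
    d=ctrl.get_image(n); cv2.imwrite(f"pics/{n}0.png",d["img"][:,:,::-1])
    print(n,{k:v for k,v in d.items() if k!="img"})
E
```

```text
pics
{'clock': 0.0, 'qpos': array([ 1.26420475,  0.62935967,  0.03841177,  1.51837163, -0.02697387,
        0.99629556, -0.01996366]), 'qd': array([-0.00010318, -0.00168873,  0.00102452, -0.00064558,  0.00012875,
        0.00064044, -0.00191467]), 'tau': array([ 2.27233586e-04, -5.63398933e+01,  1.22643001e+00, -1.93441808e+01,
        1.10843580e-02,  1.07665957e-02, -4.68893489e-06]), 'eef_pos': array([ 154.8943047 , -630.62794858,  230.37860912]), 'tool_rot': array([ 3.14156244e+00,  1.91673730e-03, -1.32992988e+00]), 'force': array([ 0.31648701,  0.72867519, -0.64325204]), 'torque': array([ 0.0380563 , -0.00684852,  0.00970747]), 'width': 85.5586459713751}
scene {'vfov': 55.81209682645383, 'cx': 281.3187933477843, 'cy': 215.14496906866546, 'T': array([[-5.54087610e-02, -7.41140630e-01,  6.69059366e-01,
         1.28276561e+03],
       [ 9.98397117e-01, -4.88677741e-02,  2.85506120e-02,
         2.73201299e+01],
       [ 1.15354235e-02,  6.69568897e-01,  7.42660371e-01,
         8.93805874e+02],
       [ 0.00000000e+00,  0.00000000e+00,  0.00000000e+00,
         1.00000000e+00]])}
top {'vfov': 48.4289871578571, 'cx': 280.98388070038476, 'cy': 207.23121977999955, 'T': array([[-6.74129867e-03,  9.81417850e-01, -1.91764333e-01,
         3.73281576e+02],
       [-9.99976458e-01, -6.86163778e-03,  3.65353292e-05,
        -8.83466038e+00],
       [-1.27996097e-03,  1.91760065e-01,  9.81441001e-01,
         1.36609629e+03],
       [ 0.00000000e+00,  0.00000000e+00,  0.00000000e+00,
         1.00000000e+00]])}
```

View pics/scene0.png

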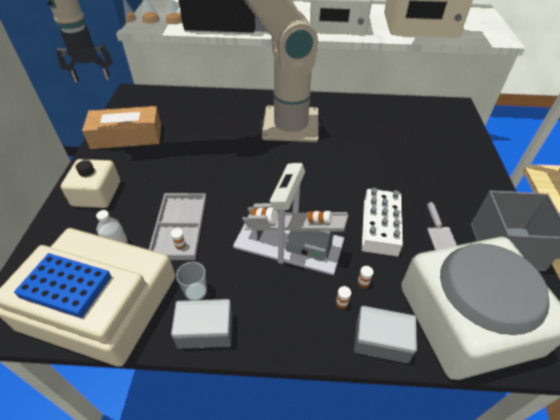

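View pics/top0.png

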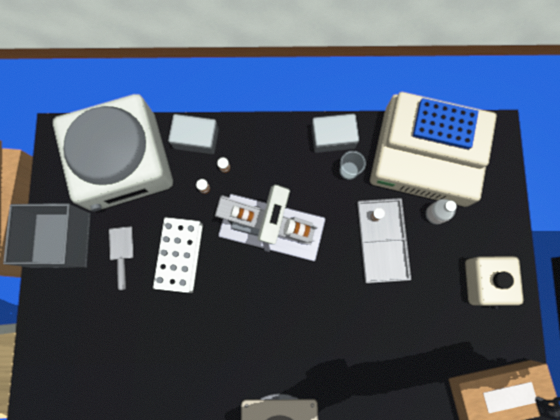

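```bash
python3 - <<'E'
import cv2
t=cv2.imread("pics/top0.png"); s=cv2.imread("pics/scene0.png")
cv2.imwrite("pics/topc.png",cv2.resize(t[170:290,205:345],None,fx=5.5,fy=5,interpolation=cv2.INTER_CUBIC)[:600])
cv2.imwrite("pics/scenec.png",cv2.resize(s[155:280,225:355],None,fx=4.8,fy=4.8,interpolation=cv2.INTER_CUBIC)[:600])
E
python3 - <<'E'
import sys; sys.path.insert(0,'.')
from cell import ctrl
for c in ["top","scene"]:
  for n in ["jar","queued_vial","tray","tray_free","bridge","feeder","throat","lip_end","bridge_edge","jar_base","reject_vial","tube_rack","beaker","vial_a","reagent"]:
    try: print(c,n,[(round(float(r["score"]),2),[round(float(v),1) for v in r["rect"]]) for r in ctrl.boxes_of(c,n)][:3])
    except Exception as e: print(c,n,e)
E
```

```text
top jar [(0.72, [281.8, 219.9, 310.2, 235.7]), (0.43, [108.8, 229.3, 131.1, 290.3])]
top queued_vial [(0.59, [231.3, 204.9, 258.7, 221.7])]
top tray [(0.56, [358.4, 198.0, 408.9, 283.7]), (0.28, [259.1, 186.7, 289.1, 250.4])]
top tray_free [(0.59, [359.2, 203.0, 406.9, 281.3])]
top bridge [(0.85, [256.9, 185.3, 288.2, 249.9])]
top feeder [(0.75, [213.8, 185.5, 325.9, 260.7])]
top throat [(0.66, [215.1, 188.0, 321.8, 262.3])]
top lip_end [(0.68, [212.5, 186.9, 326.4, 265.3]), (0.57, [357.8, 200.9, 407.7, 287.0])]
top bridge_edge []
top jar_base [(0.6, [280.4, 216.4, 309.5, 234.6])]
top reject_vial []
top tube_rack [(0.75, [151.5, 220.5, 199.7, 296.2])]
top beaker [(0.66, [343.7, 150.3, 362.6, 178.6])]
top vial_a [(0.23, [109.1, 224.6, 132.2, 287.8])]
top reagent [(0.66, [231.3, 202.5, 255.3, 218.8]), (0.64, [425.5, 199.1, 455.7, 221.7]), (0.19, [372.9, 210.2, 383.5, 222.7])]
scene jar [(0.83, [248.6, 208.9, 280.5, 223.2])]
scene queued_vial [(0.54, [310.0, 211.5, 333.8, 223.3]), (0.18, [427.7, 201.3, 456.5, 249.9])]
scene tray [(0.68, [150.2, 195.9, 207.3, 260.8]), (0.24, [96.6, 211.6, 126.4, 244.0])]
scene tray_free [(0.93, [149.2, 191.4, 203.7, 261.3]), (0.45, [237.0, 164.5, 348.6, 273.3]), (0.29, [172.3, 226.6, 186.1, 250.4])]
scene bridge [(0.95, [269.9, 162.8, 305.2, 265.8])]
scene feeder [(0.97, [233.5, 166.3, 345.8, 276.3]), (0.47, [151.0, 191.5, 206.2, 259.2])]
scene throat [(0.63, [232.1, 162.2, 351.0, 277.8])]
scene lip_end [(0.78, [234.3, 165.7, 346.5, 274.8])]
scene bridge_edge [(0.61, [270.8, 165.6, 306.5, 265.0])]
scene jar_base [(0.78, [253.0, 208.2, 275.7, 221.2])]
scene reject_vial [(0.7, [173.6, 227.6, 185.0, 250.0])]
scene tube_rack [(0.56, [362.0, 192.9, 404.2, 253.8])]
scene beaker [(0.83, [178.6, 261.3, 205.9, 300.3]), (0.27, [172.9, 228.3, 187.6, 250.2])]
scene vial_a [(0.47, [334.3, 288.1, 347.6, 308.9])]
scene reagent []
```

View pics/topc.png

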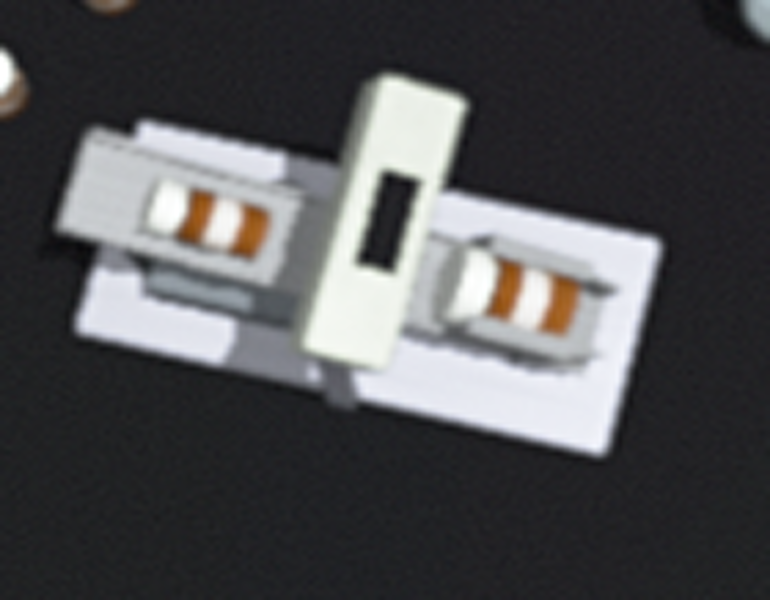

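View pics/scenec.png

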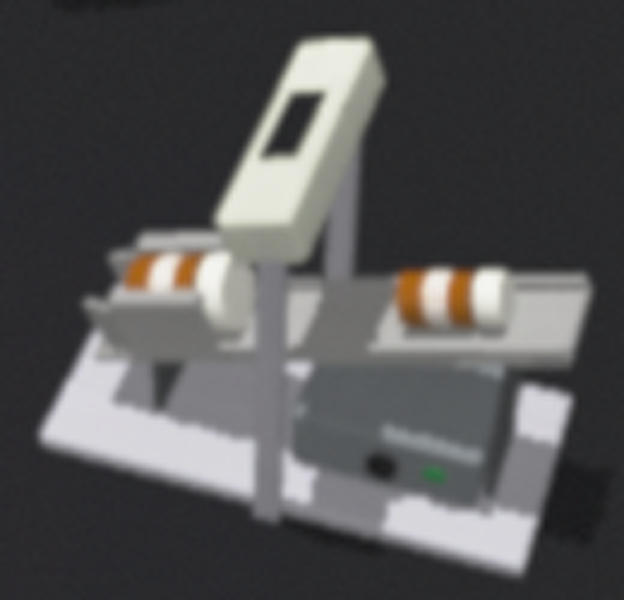

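```bash
cat > h.py <<'E'
import numpy as np,cv2
from scipy.optimize import least_squares
CAM={"scene":dict(v=55.81209682645383,cx=281.3187933477843,cy=215.14496906866546,T=np.array([[-5.54087610e-02,-7.41140630e-01,6.69059366e-01,1.28276561e+03],[9.98397117e-01,-4.88677741e-02,2.85506120e-02,2.73201299e+01],[1.15354235e-02,6.69568897e-01,7.42660371e-01,8.93805874e+02],[0,0,0,1]])),
"top":dict(v=48.4289871578571,cx=280.98388070038476,cy=207.23121977999955,T=np.array([[-6.74129867e-03,9.81417850e-01,-1.91764333e-01,3.73281576e+02],[-9.99976458e-01,-6.86163778e-03,3.65353292e-05,-8.83466038e+00],[-1.27996097e-03,1.91760065e-01,9.81441001e-01,1.36609629e+03],[0,0,0,1]]))}
def proj(c,P):
    C=CAM[c];P=np.atleast_2d(P);p=(P-C["T"][:3,3])@C["T"][:3,:3];f=210/np.tan(np.radians(C["v"]/2))
    return np.c_[C["cx"]-f*p[:,0]/p[:,2],C["cy"]+f*p[:,1]/p[:,2]]
def ray(c,uv):
    C=CAM[c];f=210/np.tan(np.radians(C["v"]/2));d=np.array([(uv[0]-C["cx"])/f,-(uv[1]-C["cy"])/f,-1])
    return C["T"][:3,3],C["T"][:3,:3]@d
def onz(c,uv,z):
    o,d=ray(c,uv);return o+d*(z-o[2])/d[2]
A=np.radians(20)
def feed(p,X): # p=x,y,yaw ; X feeder frame
    X=np.atleast_2d(X);c,s=np.cos(p[2]),np.sin(p[2]);return np.c_[p[0]+c*X[:,0]-s*X[:,1],p[1]+s*X[:,0]+c*X[:,1],X[:,2]]
def sl(p,xt,zt,S): # slope coords s,l(lateral, feeder y),n
    S=np.atleast_2d(S);return feed(p,np.c_[xt+S[:,0]*np.cos(A)-S[:,2]*np.sin(A),S[:,1],zt+S[:,0]*np.sin(A)+S[:,2]*np.cos(A)])
E
python3 - <<'E'
import cv2
t=cv2.imread("pics/top0.png"); s=cv2.imread("pics/scene0.png")
def crop(im,x0,y0,x1,y1,k,name):
    o=cv2.resize(im[y0:y1,x0:x1],None,fx=k,fy=k,interpolation=cv2.INTER_CUBIC)
    o=cv2.convertScaleAbs(o,alpha=1.0)
    for x in range((x0+9)//10*10,x1,10):
        cv2.line(o,(int((x-x0+.5)*k),0),(int((x-x0+.5)*k),6),(0,255,255),1);cv2.putText(o,str(x),(int((x-x0+.5)*k),18),0,.4,(0,255,255))
    for y in range((y0+9)//10*10,y1,10):
        cv2.line(o,(0,int((y-y0+.5)*k)),(6,int((y-y0+.5)*k)),(0,255,255),1);cv2.putText(o,str(y),(8,int((y-y0+.5)*k)),0,.4,(0,255,255))
    cv2.imwrite(name,o)
crop(t,262,180,332,266,6.9,"pics/tA.png")
crop(t,210,180,285,250,8,"pics/tB.png")
crop(s,228,158,308,228,8,"pics/sA.png")
E
```

```text
(no output)
```

View pics/tA.png

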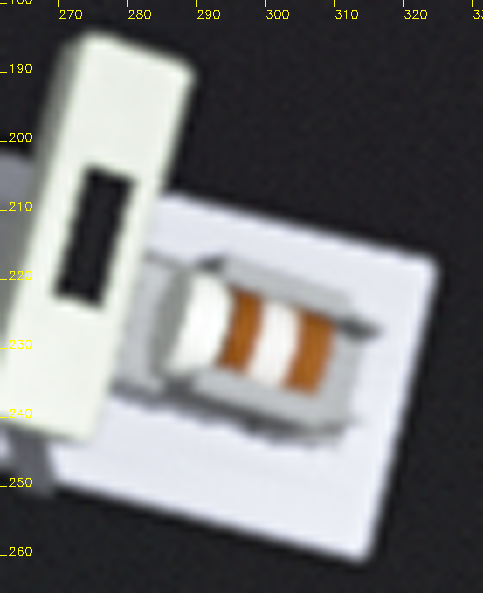

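View pics/tB.png

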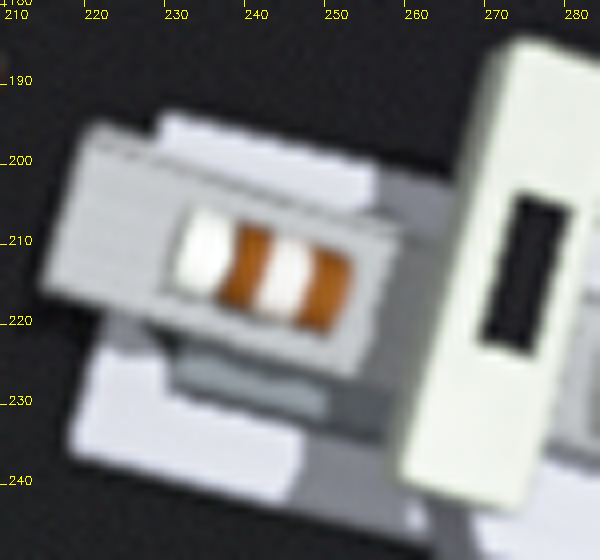

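View pics/sA.png

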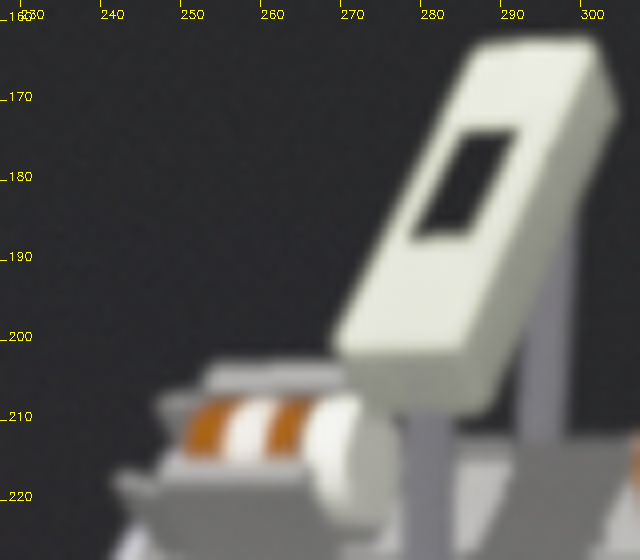

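```bash
cat > fit.py <<'E'
from h import *
pts=[("top",(325,217.2),"f",(-145,-65,12)),("top",(314.4,260.7),"f",(-145,65,12)),("top",(218.25,236.4),"f",(145,65,12)),("top",(229.5,193.6),"f",(145,-65,12)),
("top",(289.8,189.6),"b",(122,-1,140)),("top",(274.8,243.7),"b",(122,1,140)),("top",(273.9,185.1),"b",(164,-1,140)),("top",(260.1,239.5),"b",(164,1,140)),
("scene",(287.5,163.1),"b",(122,1,140)),("scene",(301.5,162.5),"b",(164,1,140)),("scene",(269.4,201.2),"b",(122,-1,140)),("scene",(285.6,201.5),"b",(164,-1,140)),
("scene",(232.8,245.5),"f",(-145,-65,12)),("scene",(343.9,236.8),"f",(145,65,12))]
# scene camera allowed small shift
def P(q,k,X):
    if k=="f": return feed(q[:3],X)
    return sl(q[:3],q[3],q[4],(X[0],X[1]*q[5],X[2]))
def res(q):
    r=[]
    for c,uv,k,X in pts:
        d=(proj(c,P(q,k,X))[0]-uv); r+=list(d)
    return np.array(r+[(q[4]-62.4)/5])
q=least_squares(res,[600,0,1.4,-90,62.4,75]).x
if __name__=="__main__":
    print(np.round(q,2),np.degrees(q[2])); r=res(q)[:-1].reshape(-1,2)
    for p,e in zip(pts,r): print(p[0],p[2:],np.round(e,2))
    np.save("q.npy",q)
    # overlay
    for c in ["top","scene"]:
        im=cv2.imread(f"pics/{c}0.png"); x0,y0,x1,y1=(205,175,335,270) if c=="top" else (225,155,355,282)
        k=6 if c=="top" else 4.7
        o=cv2.resize(im[y0:y1,x0:x1],None,fx=k,fy=k,interpolation=cv2.INTER_CUBIC)
        def L(pp,col):
            z=((proj(c,pp)-[x0,y0]+.5)*k).astype(int); cv2.polylines(o,[z.reshape(-1,1,2)],False,col,1)
        L(feed(q[:3],[(a*145,b*65,12) for a,b in [(1,1),(1,-1),(-1,-1),(-1,1),(1,1)]]),(0,255,0))
        S=lambda X:sl(q[:3],q[3],q[4],X)
        w=q[5]
        L(S([(122,w,140),(122,-w,140),(164,-w,140),(164,w,140),(122,w,140),(122,w,110),(122,-w,110),(164,-w,110),(164,-w,140)]),(0,255,0))
        t=np.linspace(0,2*np.pi,40)
        for s0,rr in [(6,22),(68,22),(166,15),(224,15)]: L(S([(s0,rr*np.cos(a),rr+rr*np.sin(a)) for a in t]),(255,0,255))
        L(S([(-25,0,0),(230,0,0)]),(0,0,255))
        for s in (3,59):
            L(S([(s,-28,0),(s,-28,42),(s,-17,42)]),(255,255,0));L(S([(s,28,0),(s,28,42),(s,17,42)]),(255,255,0))
        for l in (-17,17): L(S([(3,l,42),(59,l,42)]),(255,255,0))
        cv2.imwrite(f"pics/{c}_ov.png",o)
E
python3 fit.py
```

```text
[580.85  19.67   1.32 -99.35  54.86  70.5 ] 75.43985630636288
top ('f', (-145, -65, 12)) [-0.4  -0.08]
top ('f', (-145, 65, 12)) [-0.03 -0.6 ]
top ('f', (145, 65, 12)) [-0.5  -0.68]
top ('f', (145, -65, 12)) [ 0.06 -0.  ]
top ('b', (122, -1, 140)) [-0.65 -0.18]
top ('b', (122, 1, 140)) [0.42 0.17]
top ('b', (164, -1, 140)) [-0.13 -0.81]
top ('b', (164, 1, 140)) [-0.77 -0.29]
scene ('b', (122, 1, 140)) [-0.71  0.43]
scene ('b', (164, 1, 140)) [ 0.4  -0.08]
scene ('b', (122, -1, 140)) [-0.48 -0.11]
scene ('b', (164, -1, 140)) [-0.43 -0.87]
scene ('f', (-145, -65, 12)) [-0.29 -1.18]
scene ('f', (145, 65, 12)) [-0.22 -1.49]
```

View pics/top_ov.png

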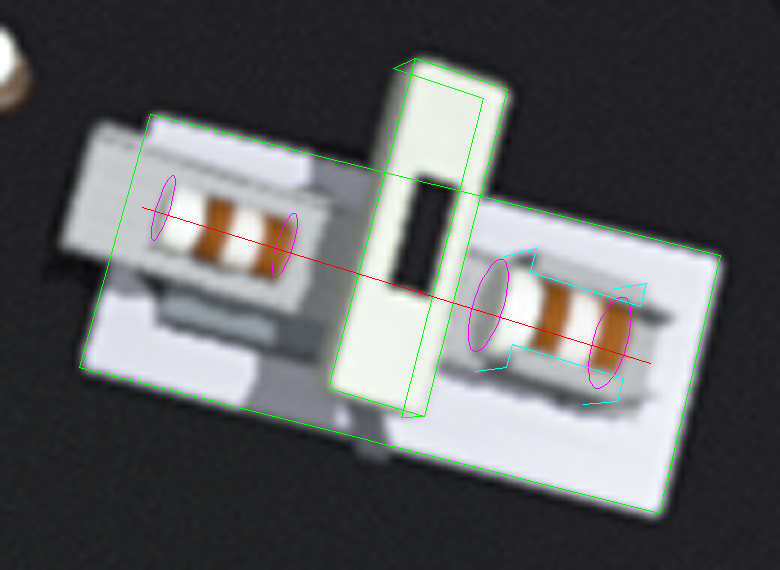

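View pics/scene_ov.png

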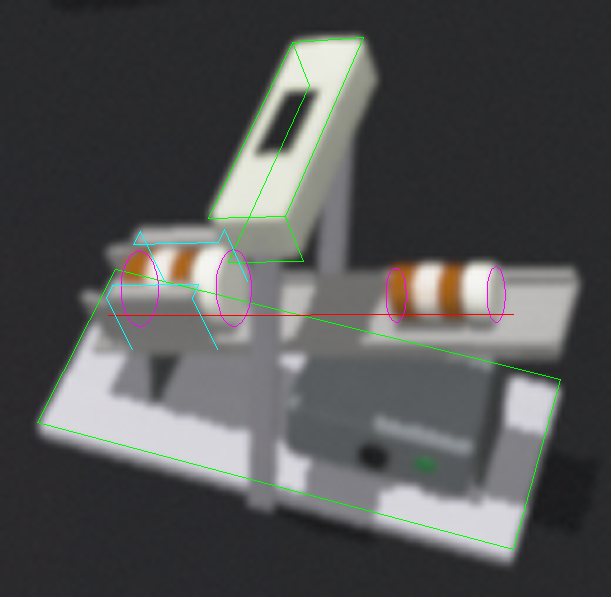

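```bash
cat > fit2.py <<'E'
import fit
from fit import *
extra=[("top",(287.6,226.6),(68,0,22)),("scene",(273.5,216.3),(68,0,22)),("top",(252.4,216.6),(166,0,30)),("top",(311.3-1.5,229.8),(6,0,44))]
def res2(z):
    q=z[:6];off={"top":z[6:9],"scene":z[9:12]};r=[]
    for c,uv,k,X in pts: r+=list((proj(c,P(q,k,X)+off[c])[0]-uv)*(0.7))
    for c,uv,X in extra: r+=list((proj(c,sl(q[:3],q[3],q[4],X)+off[c])[0]-uv)*1.2)
    return np.array(r+list(z[6:]/2*0.5)+[(q[4]-62.4)/5])
z=least_squares(res2,list(fit.q)+[0]*6).x
print(np.round(z,2)); r=res2(z)[:-13].reshape(-1,2)
for e in r: print(np.round(e,2))
q=z[:6]
for n,S in dict(throat=(0,0,0),jar=(37,0,22),lip_end=(59,0,0),bridge_edge=(122,0,110),vial=(195,0,15)).items(): print(n,np.round(sl(q[:3],q[3],q[4],S)[0],1),np.round(sl(fit.q[:3],fit.q[3],fit.q[4],S)[0],1))
print(np.degrees(q[2]));np.save("q2.npy",q)
E
python3 fit2.py; python3 - <<'E'
import cv2
t=cv2.imread("pics/top0.png");s=cv2.imread("pics/scene0.png")
def crop(im,x0,y0,x1,y1,k,name):
    o=cv2.resize(im[y0:y1,x0:x1],None,fx=k,fy=k,interpolation=cv2.INTER_CUBIC)
    cv2.imwrite("pics/"+name,o)
crop(t,350,190,416,290,6,"trT.png"); crop(s,140,185,215,265,7,"trS.png")
E
```

```text
[ 5.8156e+02  1.9840e+01  1.3300e+00 -1.0009e+02  5.9170e+01  7.0250e+01
 -2.3400e+00 -4.3000e-01  1.0000e-02  2.3400e+00  4.3000e-01 -1.8700e+00]
[-0.28 -0.05]
[ 0.29 -0.34]
[-0.24  0.29]
[-0.15  0.67]
[-0.35  0.02]
[0.8  0.38]
[-0.06 -0.33]
[-0.1   0.16]
[-0.79  0.36]
[ 0.06 -0.07]
[-0.25  0.1 ]
[-0.13 -0.52]
[-0.11  0.39]
[-0.11 -0.47]
[-1.59 -1.15]
throat [557.4 -77.3  59.2] [555.9 -76.5  54.9]
jar [564.  -50.9  92.5] [562.7 -50.1  88.2]
lip_end [570.8 -23.5  79.3] [569.8 -22.8  75. ]
bridge_edge [576.   -2.5 204.3] [575.2  -1.9 200. ]
vial [600.4  95.6 140. ] [600.6  95.9 135.7]
76.02557569896766
```

View pics/trT.png

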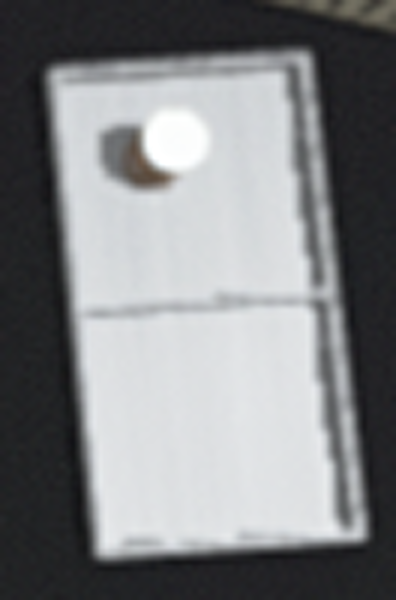

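View pics/trS.png

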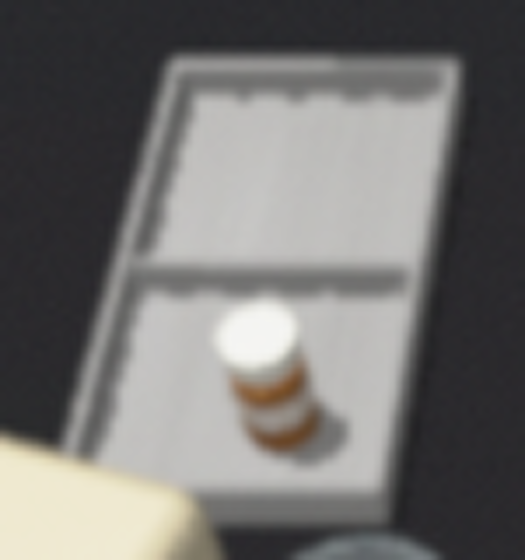

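```bash
cat > ov.py <<'E'
from h import *
def draw(c,im,q,off,out,box,k,extra=[]):
    x0,y0,x1,y1=box
    o=cv2.resize(im[y0:y1,x0:x1],None,fx=k,fy=k,interpolation=cv2.INTER_CUBIC)
    def L(pp,col):
        z=((proj(c,np.atleast_2d(pp)+off)-[x0,y0]+.5)*k).astype(int); cv2.polylines(o,[z.reshape(-1,1,2)],False,col,1)
    S=lambda X:sl(q[:3],q[3],q[4],X)
    w=q[5]
    L(feed(q[:3],[(a*145,b*65,12) for a,b in [(1,1),(1,-1),(-1,-1),(-1,1),(1,1)]]),(0,255,0))
    L(S([(122,w,140),(122,-w,140),(164,-w,140),(164,w,140),(122,w,140)]),(0,255,0))
    t=np.linspace(0,2*np.pi,40)
    for s0,rr in [(6,22),(68,22),(166,15),(224,15)]: L(S([(s0,rr*np.cos(a),rr+rr*np.sin(a)) for a in t]),(255,0,255))
    L(S([(-25,-16.5,0),(-25,16.5,0)]),(0,0,255))
    for g in (1,-1):
        L(S([(59,g*28,42),(59,g*17,42),(3,g*17,42),(3,g*28,42),(59,g*28,42)]),(255,255,0))
    for p in extra: L(p,(0,255,255))
    cv2.imwrite(out,o)
E
cat >> fit2.py <<'E'
from ov import draw
r=res2(z)[:36].reshape(-1,2);print(np.round(r[-4:],2))
draw("top",cv2.imread("pics/top0.png"),q,z[6:9],"pics/top_ov2.png",(205,175,335,270),6)
draw("scene",cv2.imread("pics/scene0.png"),q,z[9:12],"pics/scene_ov2.png",(225,155,355,282),4.7)
E
python3 fit2.py | tail -5
```

```text
76.02557569896766
[[-1.59 -1.15]
 [ 0.79 -0.28]
 [ 1.59 -1.36]
 [-0.1   1.76]]
```

View pics/top_ov2.png

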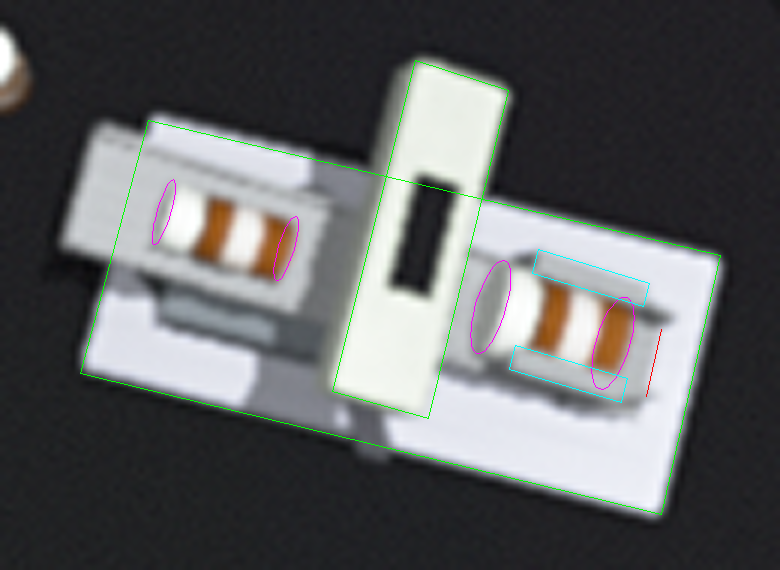

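View pics/scene_ov2.png

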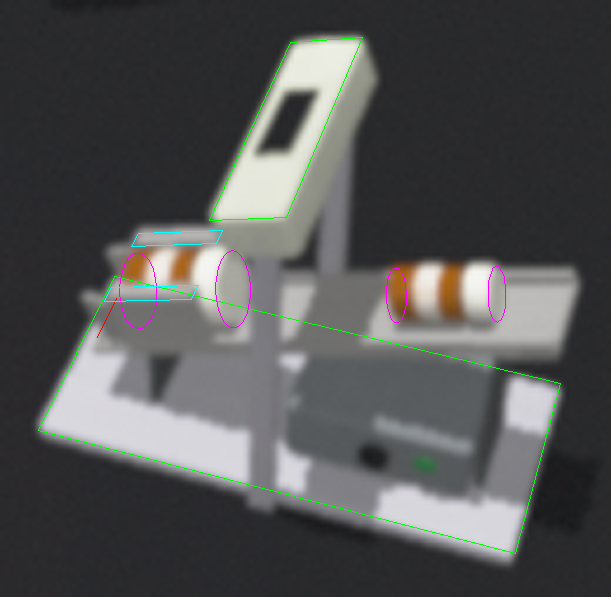

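```bash
cat > g.py <<'E'
from h import *
from scipy.spatial.transform import Rotation as Ro
Q=np.array([581.2,19.0,np.radians(75.8),-100.0,58.5])
def U(q=Q): return np.array([np.cos(q[2]),np.sin(q[2]),0])
def R(L,mode,q=Q,dy=0,sg=1):
    q=np.array(q,float);u=np.array([np.cos(q[2]+np.radians(dy)),np.sin(q[2]+np.radians(dy)),0]);L=np.radians(L);Z=np.array([0,0,1.])
    z=-np.cos(L)*Z+np.sin(L)*u; s=np.cos(L)*u+np.sin(L)*Z
    x=-s if mode=="push" else sg*np.cross(s,z)
    return np.c_[x,np.cross(z,x),z]
def S(s,l,n,q=Q): return sl(q[:3],q[3],q[4],(s,l,n))[0]
def to(st,p,Rt):
    R0=Ro.from_euler("xyz",st["tool_rot"]).as_matrix()
    d=R0.T@(np.asarray(p)-st["eef_pos"])/40; rv=np.degrees(Ro.from_matrix(R0.T@Rt).as_rotvec())
    print("shift",np.round(d,2),"turn",np.round(rv,1)," mm",np.round(np.linalg.norm(d)*40),"deg",np.round(np.linalg.norm(rv)))
def show(st):
    print("t",round(st["clock"],2),"tcp",np.round(st["eef_pos"],1),"F",np.round(st["force"],1),"w",round(st["width"],1),"q",np.round(st["qpos"],2))
    q=Q;d=st["eef_pos"]-sl(q[:3],q[3],q[4],(0,0,0))[0];u=U();Z=np.array([0,0,1.]);a=A
    print(" slope s,l,n",np.round([d@(np.cos(a)*u+np.sin(a)*Z),d@np.cross(Z,u),d@(-np.sin(a)*u+np.cos(a)*Z)],1))
E
python3 - <<'E'
from g import *
from cell import ctrl
st=ctrl.read_state();show(st)
to(st,S(-40,0,120),R(35,"push"))
print([np.round(onz("top",p,22),1) for p in [(357.5,200.8),(401.7,197.8),(410.8,279.5),(365.7,282)]])
print(onz("top",(495,280),60),onz("top",(510,385),60))
E
```

```text
t 1.6 tcp [ 155.  -631.3  231.3] F [-0.  -0.1 -0.2] w 85.5 q [ 1.26  0.63  0.04  1.52 -0.03  1.   -0.02]
 slope s,l,n [-537.5  253.6  379.5]
shift [ -9.3  -12.13   1.84] turn [  8.5 -34.3  27.1]  mm 616.0 deg 45.0
[array([ 653.6, -234. ,   22. ]), array([ 661.7, -364.4,   22. ]), array([ 423.8, -376.9,   22. ]), array([ 417.6, -248.3,   22. ])]
[ 419.40385699 -599.05502233   60.        ] [ 144.06119387 -612.76533028   60.        ]
```

```bash
python3 -m creep '-9.3 -12.1 -0.5 0 0 0 1; -9.3 -12.1 -0.5 0 0 0 1; -9.3 -12.1 -0.5 0 0 0 1; -9.3 -12.1 -0.5 0 0 0 1; -9.3 -12.1 -0.5 0 0 0 1; -9.3 -12.1 -0.5 0 0 0 1; -9.3 -12.1 -0.5 8.5 -34.3 27.1 1; -9.3 -12.1 -0.5 8.5 -34.3 27.1 1; -9.3 -12.1 -0.5 8.5 -34.3 27.1 1; -9.3 -12.1 -0.5 8.5 -34.3 27.1 1'; python3 - <<'E'
from g import *
from cell import ctrl
st=ctrl.read_state();show(st)
to(st,S(-40,0,120),R(35,"push"))
E
```

```text
clock: 2.43
eef_pos: [417.3, -304.7, 246.0]
tool_rot: [-3.103, 0.397, -1.633]
force: [0.1, 0.2, -1.9]
width: 0.1
t 2.43 tcp [ 417.3 -304.7  246. ] F [ 0.1  0.2 -1.9] w 0.1 q [ 0.81  0.56 -0.04  1.7  -0.33  1.14 -0.68]
 slope s,l,n [-174.6   79.4  263.1]
shift [-2.78 -2.62  3.67] turn [  3.  -12.    9.6]  mm 212.0 deg 16.0
```

```bash
python3 -m creep '-2.8 -2.6 3.6 3 -12 9.6 1; -2.8 -2.6 3.6 3 -12 9.6 1; -2.8 -2.6 3.6 3 -12 9.6 1; -2.8 -2.6 3.6 3 -12 9.6 1; -2.8 -2.6 3.6 3 -12 9.6 1; -2.8 -2.6 3.6 3 -12 9.6 1; -2.8 -2.6 3.6 3 -12 9.6 1; -2.8 -2.6 3.6 3 -12 9.6 1'; python3 - <<'E'
from g import *
from cell import ctrl
st=ctrl.read_state();show(st)
to(st,S(-40,0,120),R(35,"push"))
to(st,S(-40,0,25),R(35,"push"))
for n in ["scene","top"]:
    d=ctrl.get_image(n); cv2.imwrite(f"pics/{n}1.png",d["img"][:,:,::-1])
from ov import draw
p=st["eef_pos"];Rm=Ro.from_euler("xyz",st["tool_rot"]).as_matrix()
tip=[[p+Rm@v for v in np.array([(14.5,11,0),(14.5,-11,0),(-14.5,-11,0),(-14.5,11,0),(14.5,11,0)])],[p,p-60*Rm[:,2]]]
q=list(Q)+[70]
draw("top",cv2.imread("pics/top1.png"),q,0,"pics/top_ov3.png",(240,165,345,270),5.5,tip)
draw("scene",cv2.imread("pics/scene1.png"),q,0,"pics/scene_ov3.png",(215,140,325,260),5,tip)
E
```

```text
clock: 3.1
eef_pos: [533.6, -156.4, 158.4]
tool_rot: [3.141, 0.606, -1.817]
force: [0.4, -0.8, -0.2]
width: -0.2
t 3.1 tcp [ 533.6 -156.4  158.4] F [ 0.4 -0.8 -0.2] w -0.2 q [ 0.67  0.73 -0.14  1.78 -0.61  0.94 -0.82]
 slope s,l,n [-42.6   3.1 121.8]
shift [-0.05 -0.08  0.06] turn [ 0.1 -0.3  0.1]  mm 4.0 deg 0.0
shift [ 0.55 -0.08  2.36] turn [ 0.1 -0.3  0.1]  mm 97.0 deg 0.0
```

View pics/top_ov3.png

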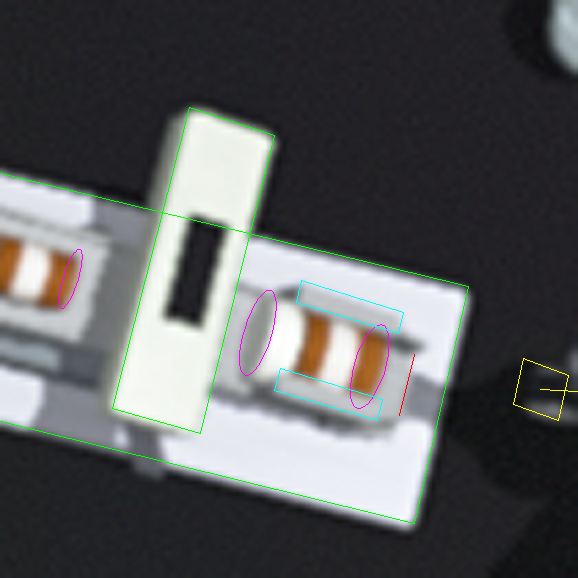

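View pics/scene_ov3.png

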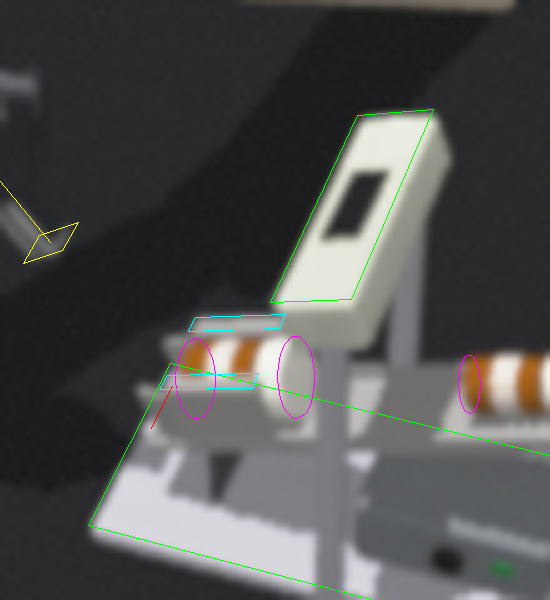

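```bash
python3 - <<'E'
import cv2,numpy as np
for n,b in [("top",(320,205,385,265)),("scene",(180,140,250,205))]:
    im=cv2.imread(f"pics/{n}1.png");x0,y0,x1,y1=b
    o=cv2.resize(im[y0:y1,x0:x1],None,fx=6,fy=6,interpolation=cv2.INTER_CUBIC); cv2.imwrite(f"pics/{n}_f.png",cv2.convertScaleAbs(o,alpha=2.2))
a=cv2.imread("pics/top_f.png");b=cv2.imread("pics/scene_f.png");h=max(a.shape[0],b.shape[0])
p=lambda i:cv2.copyMakeBorder(i,0,h-i.shape[0],0,0,0)
cv2.imwrite("pics/fing.png",np.hstack([p(a)[:,:395],p(b)[:,:400]]))
from g import *
from cell import ctrl
st=ctrl.read_state();p=st["eef_pos"]
print((proj("top",p)-[320,205]+.5)*6,(proj("scene",p)-[180,140]+.5)*6)
E
```

```text
[[113.53084791 185.50803916]] [[267.61813576 290.42720754]]
```

View pics/fing.png

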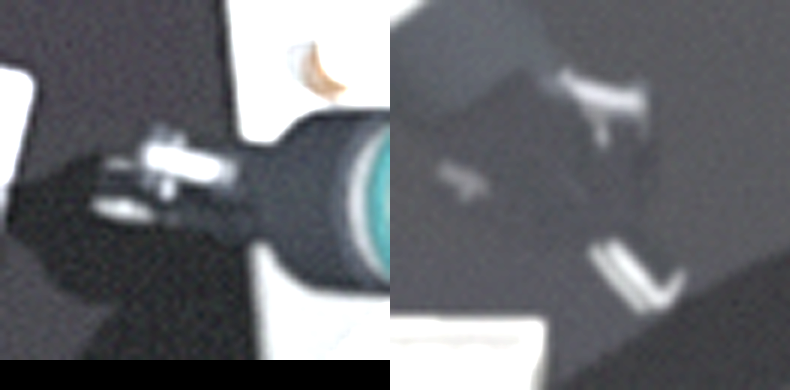

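```bash
python3 -m creep '0.55 -0.08 2.36 0 0 0 1; 0.55 -0.08 2.36 0 0 0 1; 0.55 -0.08 2.36 0 0 0 1; 0.55 -0.08 2.36 0 0 0 1; 0.55 -0.08 2.36 0 0 0 1; 0.55 -0.08 2.36 0 0 0 1'; python3 - <<'E'
from g import *
from cell import ctrl
st=ctrl.read_state();show(st)
to(st,S(-20,0,17),R(35,"push"))
for n in ["scene","top"]:
    d=ctrl.get_image(n); cv2.imwrite(f"pics/{n}2.png",d["img"][:,:,::-1])
from ov import draw
p=st["eef_pos"];Rm=Ro.from_euler("xyz",st["tool_rot"]).as_matrix()
tip=[[p+Rm@v for v in np.array([(14.5,11,0),(14.5,-11,0),(-14.5,-11,0),(-14.5,11,0),(14.5,11,0)])],[p,p-60*Rm[:,2]]]
q=list(Q)+[70]
bl=lambda n:cv2.convertScaleAbs(cv2.imread(f"pics/{n}2.png"),alpha=1.3)
draw("top",bl("top"),q,0,"pics/a.png",(270,195,340,255),5.6,tip)
draw("scene",bl("scene"),q,0,"pics/b.png",(215,175,285,255),5.6,tip)
a=cv2.imread("pics/a.png");b=cv2.imread("pics/b.png");h=max(a.shape[0],b.shape[0])
P=lambda i:cv2.copyMakeBorder(i,0,h-i.shape[0],0,0,0)
cv2.imwrite("pics/ab2.png",np.hstack([P(a),P(b)]))
E
```

```text
clock: 3.7
eef_pos: [546.1, -124.2, 69.6]
tool_rot: [-3.139, 0.605, -1.818]
force: [0.2, 0.2, 0.1]
width: 0.1
t 3.7 tcp [ 546.1 -124.2   69.6] F [0.2 0.2 0.1] w 0.1 q [ 0.64  0.86 -0.19  1.83 -0.68  0.74 -0.74]
 slope s,l,n [-40.7  -1.1  26.7]
shift [-0.44  0.03  0.37] turn [-0.1 -0.3  0. ]  mm 23.0 deg 0.0
```

View pics/ab2.png

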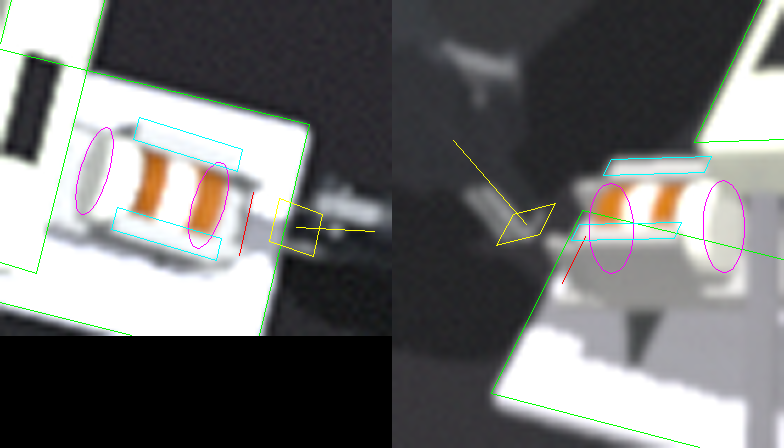

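```bash
python3 -m creep '-0.2 0.05 0.37 0 0 0 1; -0.45 0.05 0.37 0 0 0 1; -0.45 0.05 0.37 0 0 0 1; -0.45 0.05 0.37 0 0 0 1'; python3 - <<'E'
from g import *
from cell import ctrl
st=ctrl.read_state();show(st);Rm=Ro.from_euler("xyz",st["tool_rot"]).as_matrix()
u=U();d=np.cos(A)*u+np.array([0,0,np.sin(A)])
print("per 10mm upslope",Rm.T@d*10/40)
E
```

```text
clock: 4.13
eef_pos: [549.9, -98.9, 67.9]
tool_rot: [-3.139, 0.606, -1.815]
force: [-1.0, -0.2, 0.1]
width: 0.2
t 4.13 tcp [549.9 -98.9  67.9] F [-1.  -0.2  0.1] w 0.2 q [ 0.61  0.86 -0.21  1.86 -0.7   0.7  -0.75]
 slope s,l,n [-17.4   1.4  16.3]
per 10mm upslope [-0.24177419 -0.00078781  0.06359732]
```

```bash
python3 -m creep '-0.07 0 0.02 0 0 0 1; -0.14 0 0.04 0 0 0 1; -0.2 0 0.05 0 0 0 1; -0.27 0 0.07 0 0 0 1; -0.33 0 0.09 0 0 0 1; -0.39 0 0.1 0 0 0 1'; python3 - <<'E'
from g import *
from cell import ctrl
st=ctrl.read_state();show(st)
E
```

```text
clock: 4.63
eef_pos: [552.9, -84.3, 72.1]
tool_rot: [3.141, 0.606, -1.817]
force: [-0.3, -1.7, 0.6]
width: 0.1
t 4.63 tcp [552.9 -84.3  72.1] F [-0.3 -1.7  0.6] w 0.1 q [ 0.59  0.85 -0.22  1.87 -0.71  0.69 -0.76]
 slope s,l,n [-2.   2.1 15.2]
```

```bash
python3 -m creep '-0.08 0 0.01 0 0 0 1; -0.16 -0.01 0.03 0 0 0 1; -0.24 -0.01 0.05 0 0 0 1; -0.32 -0.02 0.07 0 0 0 1; -0.4 -0.02 0.09 0 0 0 1; -0.48 -0.02 0.11 0 0 0 1; -0.56 -0.03 0.13 0 0 0 1; -0.64 -0.03 0.15 0 0 0 1'; python3 - <<'E'
from g import *
from cell import ctrl
st=ctrl.read_state();show(st)
for n in ["scene","top"]:
    d=ctrl.get_image(n); cv2.imwrite(f"pics/{n}3.png",d["img"][:,:,::-1])
from ov import draw
p=st["eef_pos"];Rm=Ro.from_euler("xyz",st["tool_rot"]).as_matrix()
tip=[[p+Rm@v for v in np.array([(14.5,11,0),(14.5,-11,0),(-14.5,-11,0),(-14.5,11,0),(14.5,11,0)])]]
q=list(Q)+[70]
bl=lambda n:cv2.convertScaleAbs(cv2.imread(f"pics/{n}3.png"),alpha=1)
draw("top",bl("top"),q,0,"pics/a.png",(270,195,340,255),5.6,tip)
draw("scene",bl("scene"),q,0,"pics/b.png",(225,185,295,245),5.6,tip)
a=cv2.imread("pics/a.png");b=cv2.imread("pics/b.png");h=max(a.shape[0],b.shape[0])
P=lambda i:cv2.copyMakeBorder(i,0,h-i.shape[0],0,0,0)
cv2.imwrite("pics/ab3.png",np.hstack([P(a),P(b)]))
E
```

```text
clock: 5.3
eef_pos: [560.1, -60.5, 82.0]
tool_rot: [3.141, 0.607, -1.817]
force: [0.0, -0.2, -0.3]
width: -0.1
t 5.3 tcp [560.1 -60.5  82. ] F [ 0.  -0.2 -0.3] w -0.1 q [ 0.56  0.83 -0.23  1.88 -0.73  0.68 -0.79]
 slope s,l,n [24.7  0.9 16. ]
```

View pics/ab3.png

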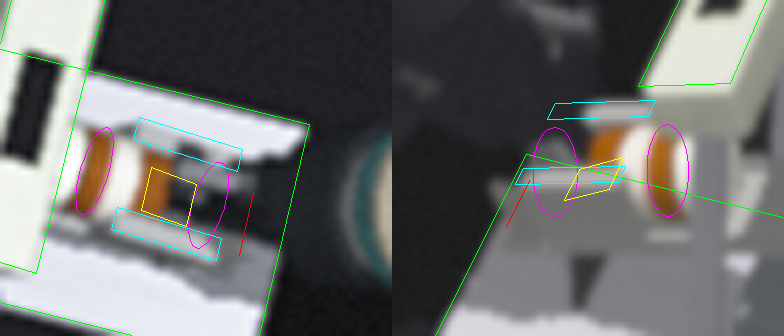

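```bash
python3 -m creep '-0.07 0 0.02 0 0 0 1; -0.14 0 0.04 0 0 0 1; -0.21 0 0.05 0 0 0 1; -0.28 0 0.07 0 0 0 1; -0.35 0 0.09 0 0 0 1; -0.42 0 0.11 0 0 0 1; -0.5 0 0.12 0 0 0 1; -0.57 0 0.14 0 0 0 1; -0.62 0 0.15 0 0 0 1; -0.62 0 0.15 0 0 0 1'; python3 - <<'E'
from g import *
from cell import ctrl
st=ctrl.read_state();show(st)
for n in ["scene","top"]:
    d=ctrl.get_image(n); cv2.imwrite(f"pics/{n}4.png",d["img"][:,:,::-1])
from ov import draw
p=st["eef_pos"];Rm=Ro.from_euler("xyz",st["tool_rot"]).as_matrix()
tip=[[p+Rm@v for v in np.array([(14.5,11,0),(14.5,-11,0),(-14.5,-11,0),(-14.5,11,0),(14.5,11,0)])]]
q=list(Q)+[70]
bl=lambda n:cv2.convertScaleAbs(cv2.imread(f"pics/{n}4.png"),alpha=1)
draw("top",bl("top"),q,0,"pics/a.png",(270,195,340,255),5.6,tip)
draw("scene",bl("scene"),q,0,"pics/b.png",(225,185,295,245),5.6,tip)
a=cv2.imread("pics/a.png");b=cv2.imread("pics/b.png");h=max(a.shape[0],b.shape[0])
P=lambda i:cv2.copyMakeBorder(i,0,h-i.shape[0],0,0,0)
cv2.imwrite("pics/ab4.png",np.hstack([P(a),P(b)]))
E
```

```text
clock: 6.23
eef_pos: [565.9, -36.9, 91.4]
tool_rot: [3.141, 0.607, -1.816]
force: [0.4, 0.2, -0.8]
width: -0.4
t 6.23 tcp [565.9 -36.9  91.4] F [ 0.4  0.2 -0.8] w -0.4 q [ 0.52  0.81 -0.24  1.89 -0.75  0.66 -0.82]
 slope s,l,n [50.7  1.1 16.5]
```

View pics/ab4.png

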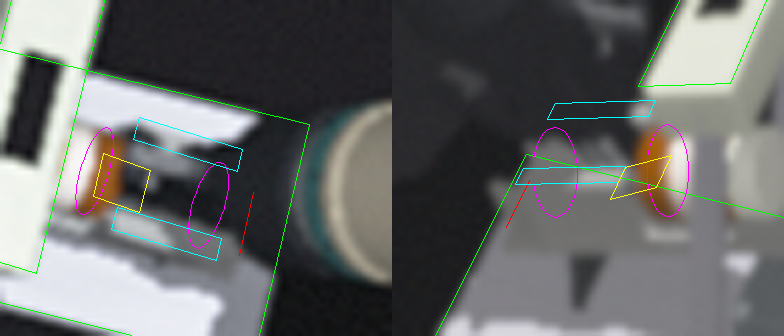

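```bash
python3 -m creep '-0.05 0 0.01 0 0 0 1; -0.09 0 0.02 0 0 0 1; -0.13 0 0.03 0 0 0 1; -0.13 0 0.03 0 0 0 1'; python3 - <<'E'
from g import *
from cell import ctrl
st=ctrl.read_state();show(st)
to(st,S(25,1,60),R(35,"push"))
to(st,S(-20,1,140),R(42,"grasp"));to(st,S(-20,1,140),R(42,"grasp",sg=-1))
E
```

```text
clock: 6.67
eef_pos: [567.1, -32.5, 93.2]
tool_rot: [3.141, 0.607, -1.817]
force: [-0.6, -0.3, -1.0]
width: -0.1
t 6.67 tcp [567.1 -32.5  93.2] F [-0.6 -0.3 -1. ] w -0.1 q [ 0.51  0.81 -0.24  1.89 -0.75  0.66 -0.83]
 slope s,l,n [55.7  1.1 16.7]
shift [ 0.47  0.   -1.24] turn [ 0.1 -0.2  0.1]  mm 53.0 deg 0.0
shift [ 1.04  0.   -3.46] turn [-5.6 -5.7 90. ]  mm 145.0 deg 90.0
shift [ 1.04  0.   -3.46] turn [  5.7  -5.6 -89.8]  mm 145.0 deg 90.0
```

```bash
python3 -m creep '0.2 0 -0.05 0 0 0 1; 0.47 0 -0.6 0 0 0 1; 0.47 0 -1.24 0 0 0 1; 1.04 0 -2 0 0 0 1; 1.04 0 -3 0 0 0 0.5; 1.04 0 -3.46 0 0 0 0; 1.04 0 -3.46 5.7 -5.6 -89.8 0; 1.04 0 -3.46 5.7 -5.6 -89.8 0; 1.04 0 -3.46 5.7 -5.6 -89.8 0; 1.04 0 -3.46 5.7 -5.6 -89.8 0';  python3 - <<'E'
from g import *
from cell import ctrl
st=ctrl.read_state();show(st)
for n in ["scene","top"]:
    d=ctrl.get_image(n); cv2.imwrite(f"pics/{n}5.png",d["img"][:,:,::-1])
from ov import draw
q=list(Q)+[70]
S_=lambda s:[S(s,22*np.cos(a),22+22*np.sin(a)) for a in np.linspace(0,6.283,40)]
bl=lambda n:cv2.convertScaleAbs(cv2.imread(f"pics/{n}5.png"),alpha=1)
draw("top",bl("top"),q,0,"pics/a.png",(262,195,327,255),6,[S_(65),S_(127)])
draw("scene",bl("scene"),q,0,"pics/b.png",(235,180,300,240),6,[S_(65),S_(127)])
a=cv2.imread("pics/a.png");b=cv2.imread("pics/b.png");h=max(a.shape[0],b.shape[0])
P=lambda i:cv2.copyMakeBorder(i,0,h-i.shape[0],0,0,0)
cv2.imwrite("pics/ab5.png",np.hstack([P(a),P(b)]))
to(st,S(-20,1,140),R(42,"grasp",sg=-1))
E
```

```text
clock: 7.5
eef_pos: [539.1, -143.2, 183.1]
tool_rot: [-2.776, 0.543, -1.217]
force: [-0.7, 0.3, -1.1]
width: 72.4
t 7.5 tcp [ 539.1 -143.2  183.1] F [-0.7  0.3 -1.1] w 72.4 q [ 0.76  0.71 -0.3   1.79 -0.56  0.91 -0.4 ]
 slope s,l,n [-20.9   1.  140.2]
shift [-0.02 -0.01  0.01] turn [  3.9  -3.8 -60.9]  mm 1.0 deg 61.0
```

View pics/ab5.png

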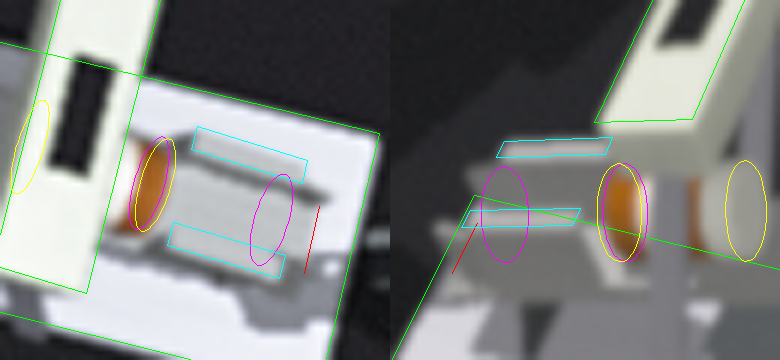

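```bash
python3 -m creep '0 0 0 3.9 -3.8 -60.9 0; 0 0 0 3.9 -3.8 -60.9 0; 0 0 0 3.9 -3.8 -60.9 0; 0 0 0 3.9 -3.8 -60.9 0; 0 0 0 3.9 -3.8 -60.9 0; 0 0 0 3.9 -3.8 -60.9 0; 0 0 0 3.9 -3.8 -60.9 0; 0 0 0 3.9 -3.8 -60.9 0; 0 0 0 3.9 -3.8 -60.9 0; 0 0 0 3.9 -3.8 -60.9 0';  python3 - <<'E'
from g import *
from cell import ctrl
st=ctrl.read_state();show(st)
to(st,S(62,1,105),R(42,"grasp",sg=-1))
to(st,S(101,1,10),R(42,"grasp",sg=-1))
E
```

```text
clock: 8.43
eef_pos: [539.3, -143.2, 182.4]
tool_rot: [-2.409, 0.006, -0.255]
force: [0.2, -0.0, -0.1]
width: 85.4
t 8.43 tcp [ 539.3 -143.2  182.4] F [ 0.2 -0.  -0.1] w 85.4 q [ 0.98  0.82 -0.63  1.74 -0.34  0.9   0.47]
 slope s,l,n [-21.1   0.8 139.5]
shift [-0.02 -1.6   1.58] turn [ 0.  -0.  -0.5]  mm 90.0 deg 1.0
shift [-0.02 -1.62  4.15] turn [ 0.  -0.  -0.5]  mm 178.0 deg 1.0
```

```bash
python3 -m creep '0 -0.8 0.8 0 0 0 0; 0 -1.6 1.6 0 0 0 0; 0 -1.6 1.6 0 0 0 0; 0 -1.6 2.2 0 0 0 0; 0 -1.6 2.8 0 0 0 0; 0 -1.6 3.2 0 0 0 0; 0 -1.6 3.2 0 0 0 0; 0 -1.6 3.2 0 0 0 0';  python3 - <<'E'
from g import *
from cell import ctrl
st=ctrl.read_state();show(st)
for n in ["scene","top"]:
    d=ctrl.get_image(n); cv2.imwrite(f"pics/{n}6.png",d["img"][:,:,::-1])
from ov import draw
q=list(Q)+[70]
S_=lambda s:[S(s,22*np.cos(a),22+22*np.sin(a)) for a in np.linspace(0,6.283,40)]
p=st["eef_pos"];Rm=Ro.from_euler("xyz",st["tool_rot"]).as_matrix()
tips=[[p+Rm@np.array(v) for v in [(g*42,11,-13),(g*42,-11,-13),(g*57,-11,-13),(g*57,11,-13),(g*42,11,-13)]] for g in (1,-1)]
bl=lambda n:cv2.convertScaleAbs(cv2.imread(f"pics/{n}6.png"),alpha=1.3)
draw("top",bl("top"),q,0,"pics/a.png",(262,175,327,255),6,[S_(66),S_(128)]+tips)
draw("scene",bl("scene"),q,0,"pics/b.png",(235,160,300,240),6,[S_(66),S_(128)]+tips)
a=cv2.imread("pics/a.png");b=cv2.imread("pics/b.png");h=max(a.shape[0],b.shape[0])
P=lambda i:cv2.copyMakeBorder(i,0,h-i.shape[0],0,0,0)
cv2.imwrite("pics/ab6.png",np.hstack([P(a),P(b)]))
to(st,S(101,1,10),R(42,"grasp",sg=-1))
E
```

```text
clock: 9.1
eef_pos: [572.2, -13.0, 130.4]
tool_rot: [-2.409, 0.007, -0.253]
force: [-0.3, -0.5, -0.4]
width: 85.2
t 9.1 tcp [572.2 -13.  130.4] F [-0.3 -0.5 -0.4] w 85.2 q [ 0.8   0.88 -0.67  1.87 -0.42  0.61  0.42]
 slope s,l,n [87.3  0.9 44.7]
shift [-0.    0.01  0.93] turn [ 0.   0.1 -0.5]  mm 37.0 deg 1.0
```

View pics/ab6.png

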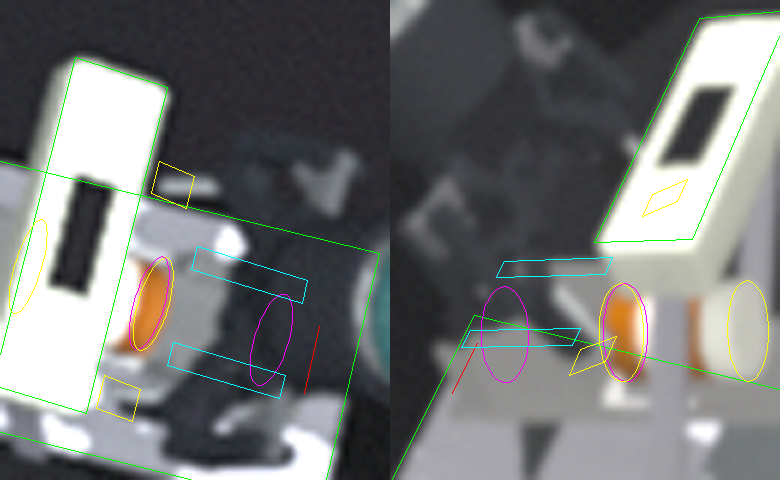

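```bash
python3 -m creep '0 0 0.25 0 0 0 0; 0 0 0.5 0 0 0 0; 0 0 0.7 0 0 0 0; 0 0 0.85 0 0 0 0; 0 0 0.93 0 0 0 0; 0 0 0.93 0 0 0 0';  python3 - <<'E'
from g import *
from cell import ctrl
st=ctrl.read_state();show(st)
E
```

```text
clock: 9.7
eef_pos: [578.3, 11.5, 102.4]
tool_rot: [-2.408, 0.005, -0.252]
force: [0.4, 0.2, -0.1]
width: 85.7
t 9.7 tcp [578.3  11.5 102.4] F [ 0.4  0.2 -0.1] w 85.7 q [ 0.76  0.93 -0.67  1.89 -0.42  0.52  0.42]
 slope s,l,n [101.5   0.9   9.8]
```

Close gently.

```bash
python3 -m creep '0 0 0 0 0 0 0.3; 0 0 0 0 0 0 0.4; 0 0 0 0 0 0 0.5; 0 0 0 0 0 0 0.6; 0 0 0 0 0 0 0.7; 0 0 0 0 0 0 0.7; 0 0 0 0 0 0 0.7; 0 0 0 0 0 0 0.7';  python3 - <<'E'
from g import *
from cell import ctrl
st=ctrl.read_state();show(st)
to(st,S(101.5,1,58),R(42,"grasp",sg=-1))
E
```

```text
clock: 10.37
eef_pos: [578.8, 10.0, 103.4]
tool_rot: [-2.409, 0.004, -0.254]
force: [-2.5, -3.4, 5.0]
width: 42.3
t 10.37 tcp [578.8  10.  103.4] F [-2.5 -3.4  5. ] w 42.3 q [ 0.76  0.93 -0.67  1.89 -0.42  0.53  0.42]
 slope s,l,n [1.005e+02 1.000e-01 1.120e+01]
shift [-0.02 -0.46 -1.08] turn [ 0.  -0.1 -0.4]  mm 47.0 deg 0.0
```

```bash
python3 -m creep '0 0 0 0 0 0 0.35; 0 0 0 0 0 0 0.35; 0 0 0 0 0 0 0.35; 0 0 0.05 0 0 0 0.35; 0 0 0.08 0 0 0 0.35; 0 0 0.08 0 0 0 0.35';  python3 - <<'E'
from g import *
from cell import ctrl
st=ctrl.read_state();show(st)
E
python3 -m creep '0 0 0 0 0 0 0.45; 0 0 0 0 0 0 0.5; 0 0 0 0 0 0 0.6; 0 0 0 0 0 0 0.7; 0 0 0 0 0 0 0.7;0 0 0 0 0 0 0.7'
python3 - <<'E'
from g import *
from cell import ctrl
st=ctrl.read_state();show(st);print(st["torque"])
E
```

```text
clock: 10.87
eef_pos: [579.1, 13.1, 100.3]
tool_rot: [-2.409, 0.004, -0.252]
force: [-0.6, 1.1, 0.6]
width: 55.6
t 10.87 tcp [579.1  13.1 100.3] F [-0.6  1.1  0.6] w 55.6 q [ 0.75  0.93 -0.67  1.89 -0.43  0.52  0.42]
 slope s,l,n [102.4   0.6   7.3]
clock: 11.37
eef_pos: [580.6, 11.8, 101.4]
tool_rot: [-2.409, 0.002, -0.255]
force: [0.4, -2.1, 5.5]
width: 42.3
t 11.37 tcp [580.6  11.8 101.4] F [ 0.4 -2.1  5.5] w 42.3 q [ 0.76  0.93 -0.67  1.89 -0.43  0.52  0.42]
 slope s,l,n [102.   -1.1   8.5]
[-0.49268392 -0.09556764 -0.13647025]
```

```bash
python3 -m creep '0 -0.03 -0.07 0 0 0 0.7; 0 -0.06 -0.14 0 0 0 0.7; 0 -0.09 -0.21 0 0 0 0.7; 0 -0.12 -0.28 0 0 0 0.7; 0 -0.12 -0.28 0 0 0 0.7';  python3 - <<'E'
from g import *
from cell import ctrl
st=ctrl.read_state();show(st)
for n in ["scene","top"]:
    d=ctrl.get_image(n); cv2.imwrite(f"pics/{n}7.png",d["img"][:,:,::-1])
t=cv2.imread("pics/top7.png")[175:255,262:327];s=cv2.imread("pics/scene7.png")[160:240,235:300]
cv2.imwrite("pics/ab7.png",cv2.resize(np.hstack([t,s]),None,fx=6,fy=6,interpolation=cv2.INTER_CUBIC))
to(st,S(102,-.5,62),R(42,"grasp",sg=-1))
E
```

```text
clock: 11.78
eef_pos: [578.4, 8.6, 112.6]
tool_rot: [-2.409, 0.003, -0.253]
force: [0.2, 0.4, -0.8]
width: 42.2
t 11.78 tcp [578.4   8.6 112.6] F [ 0.2  0.4 -0.8] w 42.2 q [ 0.76  0.91 -0.67  1.89 -0.43  0.54  0.42]
 slope s,l,n [1.023e+02 1.000e-01 2.030e+01]
shift [ 0.01 -0.38 -0.97] turn [ 0.1 -0.1 -0.4]  mm 42.0 deg 0.0
```

View pics/ab7.png

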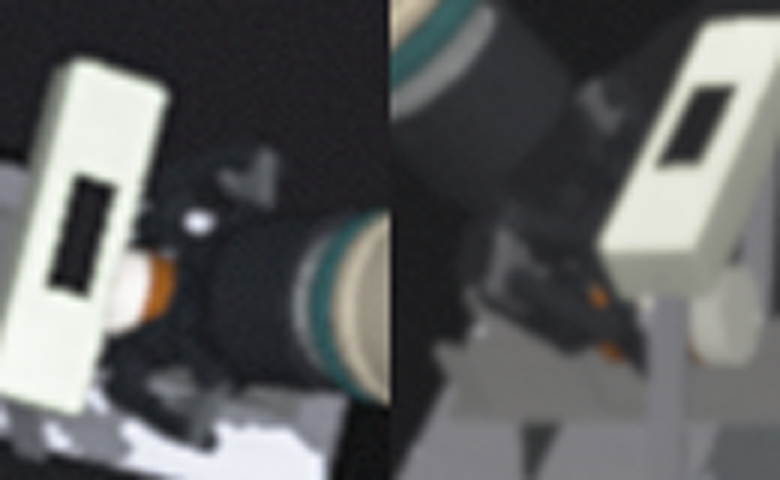

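```bash
python3 -m creep '0 -0.07 -0.17 0 0 0 0.7; 0 -0.13 -0.34 0 0 0 0.7; 0 -0.2 -0.52 0 0 0 0.7; 0 -0.27 -0.7 0 0 0 0.7; 0 -0.33 -0.85 0 0 0 0.7; 0 -0.33 -0.85 0 0 0 0.7';  python3 - <<'E'
from g import *
from cell import ctrl
st=ctrl.read_state();show(st)
to(st,S(70,0,68),R(42,"grasp",sg=-1))
to(st,S(0,0,110),R(42,"grasp",sg=-1))
E
```

```text
clock: 12.38
eef_pos: [576.1, -4.6, 147.8]
tool_rot: [-2.41, 0.001, -0.254]
force: [0.1, -1.1, -1.2]
width: 42.0
t 12.38 tcp [576.1  -4.6 147.8] F [ 0.1 -1.1 -1.2] w 42.0 q [ 0.79  0.85 -0.68  1.87 -0.43  0.62  0.4 ]
 slope s,l,n [101.8  -0.8  58. ]
shift [-0.02  0.64 -0.53] turn [ 0.1 -0.2 -0.3]  mm 33.0 deg 0.0
shift [-0.    1.88 -2.16] turn [ 0.1 -0.2 -0.3]  mm 114.0 deg 0.0
```

```bash
python3 -m creep '0 0.2 -0.17 0 0 0 0.7; 0 0.43 -0.35 0 0 0 0.7; 0 0.64 -0.53 0 0 0 0.7; 0 0.95 -0.9 0 0 0 0.7; 0 1.3 -1.4 0 0 0 0.7; 0 1.6 -1.8 0 0 0 0.7; 0 1.88 -2.16 0 0 0 0.7; 0 1.88 -2.16 0 0 0 0.7';  python3 - <<'E'
from g import *
from cell import ctrl
st=ctrl.read_state();show(st)
for n in ["scene","top"]:
    d=ctrl.get_image(n); cv2.imwrite(f"pics/{n}8.png",d["img"][:,:,::-1])
t=cv2.imread("pics/top8.png")[170:270,215:425];s=cv2.imread("pics/scene8.png")[150:250,200:350]
cv2.imwrite("pics/t8.png",cv2.resize(t,None,fx=3.7,fy=3.7,interpolation=cv2.INTER_CUBIC))
cv2.imwrite("pics/s8.png",cv2.resize(s,None,fx=5,fy=5,interpolation=cv2.INTER_CUBIC))
E
```

```text
clock: 13.05
eef_pos: [546.5, -120.7, 158.8]
tool_rot: [-2.413, 0.003, -0.261]
force: [0.4, -1.1, -1.4]
width: 42.4
t 13.05 tcp [ 546.5 -120.7  158.8] F [ 0.4 -1.1 -1.4] w 42.4 q [ 0.95  0.85 -0.63  1.78 -0.35  0.82  0.47]
 slope s,l,n [ -7.   -0.6 109.3]
```

View pics/t8.png

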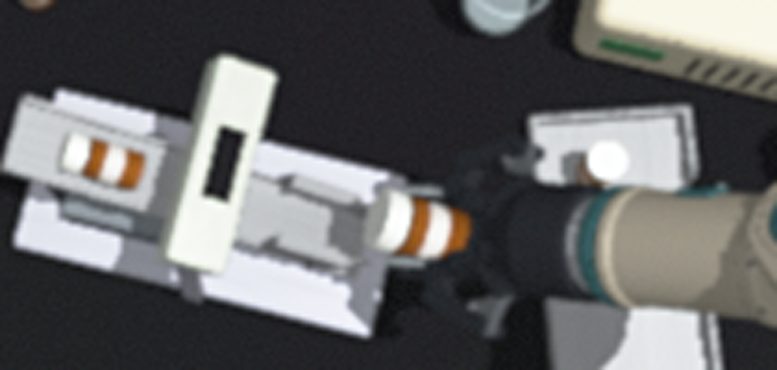

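View pics/s8.png

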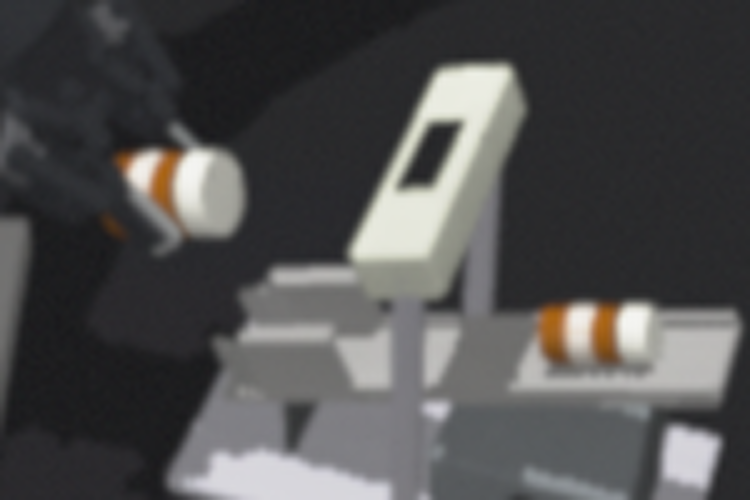

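```bash
python3 - <<'E'
from g import *
from cell import ctrl
print([np.round(onz("scene",p,22),1) for p in [(163.8,193.4),(205.5,193.4)]],"near mid from top 420.7 -312.6")
st=ctrl.read_state()
to(st,[481.3,-304,120],R(22,"grasp",dy=17.4,sg=-1))
E
```

```text
[array([ 430.7, -374.7,   22. ]), array([ 422.1, -246.2,   22. ])] near mid from top 420.7 -312.6
shift [-0.38  4.36 -2.58] turn [-19.8  -9.3 -15.4]  mm 203.0 deg 27.0
```

```bash
python3 -m creep '-0.1 1 -0.6 0 0 0 0.7; -0.2 2 -1.2 0 0 0 0.7; -0.38 3 -1.8 -5 -2.3 -3.8 0.7; -0.38 3.7 -2.2 -10 -4.6 -7.7 0.7; -0.38 4.36 -2.58 -15 -7 -11.5 0.7; -0.38 4.36 -2.58 -19.8 -9.3 -15.4 0.7; -0.38 4.36 -2.58 -19.8 -9.3 -15.4 0.7; -0.38 4.36 -2.58 -19.8 -9.3 -15.4 0.7'
python3 - <<'E'
from g import *
from cell import ctrl
st=ctrl.read_state();show(st)
T=R(22,"grasp",dy=17.4,sg=-1)
to(st,[483,-303.5,45],T)
E
```

```text
clock: 13.82
eef_pos: [483.4, -299.1, 121.0]
tool_rot: [-2.754, -0.002, 0.063]
force: [0.7, 0.5, -1.2]
width: 42.4
t 13.82 tcp [ 483.4 -299.1  121. ] F [ 0.7  0.5 -1.2] w 42.4 q [ 0.94  0.83 -0.46  1.61  0.03  1.    0.62]
 slope s,l,n [-197.    16.8  138.2]
shift [-0.02  0.82  1.72] turn [-0.2  0.   0.4]  mm 76.0 deg 0.0
```

```bash
python3 -m creep '0 0.2 0.4 0 0 0 0.7; 0 0.4 0.8 0 0 0 0.7; 0 0.6 1.2 0 0 0 0.7; 0 0.75 1.55 0 0 0 0.7; 0 0.82 1.72 0 0 0 0.7; 0 0.82 1.72 0 0 0 0.7; 0 0.82 1.72 0 0 0 0.7'
python3 - <<'E'
from g import *
from cell import ctrl
st=ctrl.read_state();show(st)
for n in ["scene","top"]:
    d=ctrl.get_image(n); cv2.imwrite(f"pics/{n}9.png",d["img"][:,:,::-1])
t=cv2.imread("pics/top9.png")[190:290,340:420];s=cv2.imread("pics/scene9.png")[150:270,120:230]
cv2.imwrite("pics/t9.png",cv2.resize(t,None,fx=5.5,fy=5.5,interpolation=cv2.INTER_CUBIC))
cv2.imwrite("pics/s9.png",cv2.convertScaleAbs(cv2.resize(s,None,fx=5,fy=5,interpolation=cv2.INTER_CUBIC),alpha=1.4))
T=R(22,"grasp",dy=17.4,sg=-1)
to(st,[483,-303.5,15],T)
E
```

```text
clock: 14.4
eef_pos: [482.4, -306.5, 44.1]
tool_rot: [-2.755, -0.0, 0.059]
force: [0.2, -0.2, -1.0]
width: 42.2
t 14.4 tcp [ 482.4 -306.5   44.1] F [ 0.2 -0.2 -1. ] w 42.2 q [ 0.93  0.94 -0.43  1.62  0.06  0.88  0.64]
 slope s,l,n [-230.2   15.9   68.5]
shift [0.02 0.21 0.7 ] turn [-0.1  0.   0.2]  mm 29.0 deg 0.0
```

View pics/t9.png

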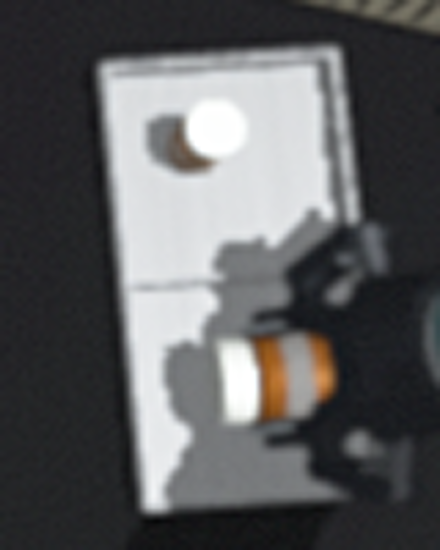

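View pics/s9.png

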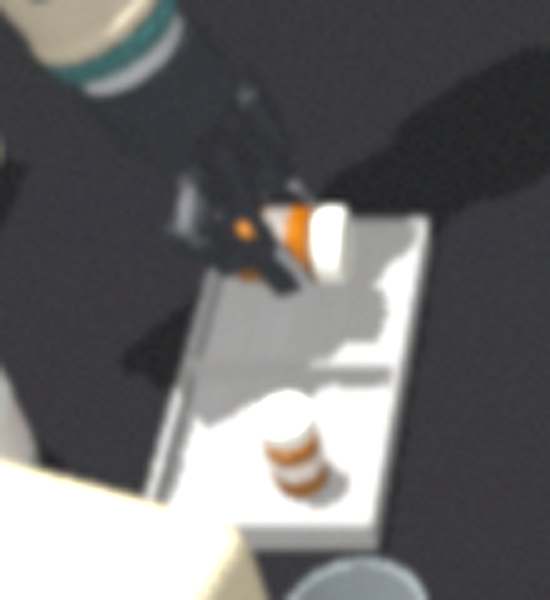

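```bash
python3 -m creep '0 0.05 0.2 0 0 0 0.7; 0 0.1 0.4 0 0 0 0.7; 0 0.15 0.5 0 0 0 0.7; 0 0.17 0.57 0 0 0 0.7; 0 0.19 0.62 0 0 0 0.7; 0 0.19 0.62 0 0 0 0.7'
python3 - <<'E'
from g import *
from cell import ctrl
st=ctrl.read_state();show(st)
Rm=Ro.from_euler("xyz",st["tool_rot"]).as_matrix();print(Rm.T@[0,0,-1]/40)
E
```

```text
clock: 15.0
eef_pos: [482.2, -304.5, 17.9]
tool_rot: [-2.757, -0.0, 0.059]
force: [-0.5, -0.2, -0.7]
width: 42.2
t 15.0 tcp [ 482.2 -304.5   17.9] F [-0.5 -0.2 -0.7] w 42.2 q [ 0.93  0.98 -0.42  1.63  0.07  0.83  0.64]
 slope s,l,n [-237.4   16.6   43.2]
[-5.55200184e-06  9.39046994e-03  2.31693557e-02]
```

Step down 1 mm per row, checking force.

```bash
python3 -m creep '0 0.01 0.02 0 0 0 0.7; 0 0.02 0.05 0 0 0 0.7; 0 0.03 0.07 0 0 0 0.7; 0 0.03 0.07 0 0 0 0.7'; python3 -m creep '0 0.01 0.025 0 0 0 0.7;  0 0.01 0.025 0 0 0 0.7'
```

```text
clock: 15.33
eef_pos: [482.4, -304.8, 15.4]
tool_rot: [-2.757, -0.001, 0.059]
force: [0.1, -1.0, -0.7]
width: 42.0
clock: 15.5
eef_pos: [482.4, -304.8, 14.3]
tool_rot: [-2.757, -0.001, 0.059]
force: [-0.9, -0.4, -1.2]
width: 42.1
```

```bash
python3 -m creep '0 0.01 0.025 0 0 0 0.7;  0 0.01 0.025 0 0 0 0.7'
```

```text
clock: 15.67
eef_pos: [482.4, -304.8, 13.1]
tool_rot: [-2.757, -0.001, 0.059]
force: [0.8, -0.1, -1.1]
width: 42.2
```

```bash
python3 -m creep '0 0.01 0.025 0 0 0 0.7;  0 0.01 0.025 0 0 0 0.7';python3 -m creep '0 0.01 0.025 0 0 0 0.7;  0 0.01 0.025 0 0 0 0.7'; python3 - <<'E'
from g import *
from cell import ctrl
st=ctrl.read_state();show(st);print(st["torque"])
s=ctrl.get_image("scene")["img"][150:270,120:230,::-1];t=ctrl.get_image("top")["img"][190:290,340:420,::-1]
cv2.imwrite("pics/s10.png",cv2.convertScaleAbs(cv2.resize(s,None,fx=5,fy=5,interpolation=cv2.INTER_CUBIC),alpha=1.2))
cv2.imwrite("pics/t10.png",cv2.resize(t,None,fx=5.5,fy=5.5,interpolation=cv2.INTER_CUBIC))
E
```

```text
clock: 15.83
eef_pos: [482.4, -304.7, 12.0]
tool_rot: [-2.757, -0.001, 0.059]
force: [-0.1, -0.5, -1.5]
width: 42.6
clock: 16.0
eef_pos: [482.5, -304.8, 11.1]
tool_rot: [-2.757, -0.001, 0.059]
force: [-0.1, -0.4, -0.5]
width: 42.3
t 16.0 tcp [ 482.5 -304.8   11.1] F [-0.1 -0.4 -0.5] w 42.3 q [ 0.92  0.99 -0.42  1.63  0.08  0.82  0.64]
 slope s,l,n [-240.    16.2   36.9]
[-0.51288185 -0.01406246 -0.02319264]
```

View pics/s10.png

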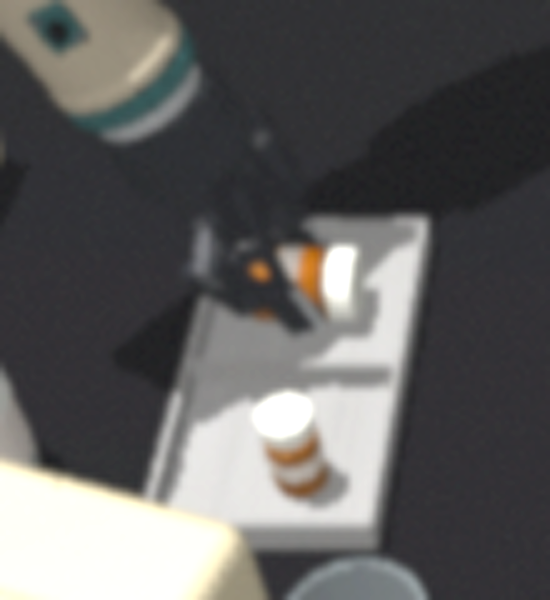

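```bash
python3 -m creep '0 0.01 0.025 0 0 0 0.7;  0 0.01 0.025 0 0 0 0.7';python3 -m creep '0 0.01 0.025 0 0 0 0.7;  0 0.01 0.025 0 0 0 0.7'
```

```text
clock: 16.27
eef_pos: [482.5, -304.7, 11.0]
tool_rot: [-2.757, -0.001, 0.06]
force: [-1.4, 0.4, 6.0]
width: 42.0
clock: 16.43
eef_pos: [482.5, -304.7, 10.9]
tool_rot: [-2.757, -0.001, 0.06]
force: [-4.1, -0.6, 12.4]
width: 42.3
```

```bash
python3 -m creep '0 -0.01 -0.03 0 0 0 0.7; 0 -0.01 -0.03 0 0 0 0.7';python3 -m creep '0 0 0 0 0 0 0.5; 0 0 0 0 0 0 0.48; 0 0 0 0 0 0 0.46; 0 0 0 0 0 0 0.44; 0 0 0 0 0 0 0.42; 0 0 0 0 0 0 0.4; 0 0 0 0 0 0 0.37; 0 0 0 0 0 0 0.37'; python3 - <<'E'
from g import *
from cell import ctrl
st=ctrl.read_state();show(st)
s=ctrl.get_image("scene")["img"][150:270,120:230,::-1];t=ctrl.get_image("top")["img"][190:290,340:420,::-1]
cv2.imwrite("pics/s11.png",cv2.convertScaleAbs(cv2.resize(s,None,fx=5,fy=5,interpolation=cv2.INTER_CUBIC),alpha=1.2))
cv2.imwrite("pics/t11.png",cv2.resize(t,None,fx=5.5,fy=5.5,interpolation=cv2.INTER_CUBIC))
E
```

```text
clock: 16.6
eef_pos: [482.7, -305.0, 11.0]
tool_rot: [-2.758, -0.001, 0.059]
force: [-1.5, -1.4, 5.6]
width: 42.0
clock: 17.27
eef_pos: [482.5, -304.8, 10.1]
tool_rot: [-2.757, -0.001, 0.059]
force: [-0.3, 0.5, 1.1]
width: 53.8
t 17.27 tcp [ 482.5 -304.8   10.1] F [-0.3  0.5  1.1] w 53.8 q [ 0.92  0.99 -0.42  1.63  0.08  0.82  0.64]
 slope s,l,n [-240.3   16.3   36. ]
```

View pics/t11.png

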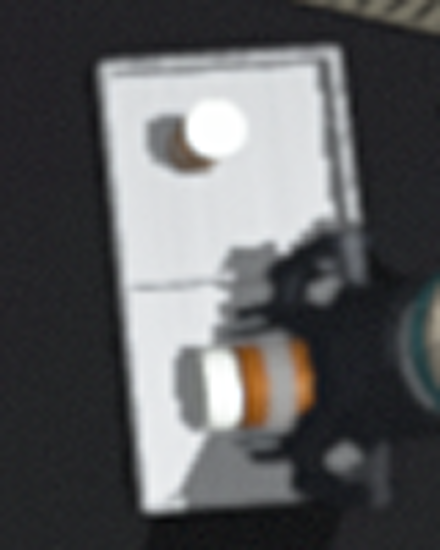

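View pics/s11.png

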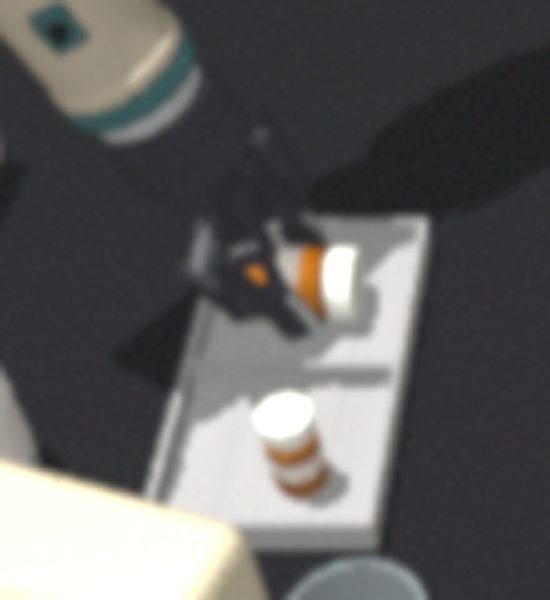

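```bash
python3 -m creep '0 0 -0.15 0 0 0 0.37; 0 0 -0.4 0 0 0 0.37; 0 0 -0.8 0 0 0 0.37; 0 0 -1.4 0 0 0 0.37; 0 0 -2.2 0 0 0 0.37; 0 0 -3 0 0 0 0.37; 0 0 -3.5 0 0 0 0.37; 0 0 -3.5 0 0 0 0.37; 0 0 -3.5 0 0 0 0.37'; python3 - <<'E'
from g import *
from cell import ctrl
st=ctrl.read_state();show(st)
s=ctrl.get_image("scene")["img"][:,:,::-1];t=ctrl.get_image("top")["img"][:,:,::-1]
cv2.imwrite("pics/s12.png",s);cv2.imwrite("pics/t12.png",t)
cv2.imwrite("pics/t12c.png",cv2.resize(t[170:300,210:420],None,fx=3.8,fy=3.8,interpolation=cv2.INTER_CUBIC))
cv2.imwrite("pics/s12c.png",cv2.resize(s[150:320,130:390],None,fx=3,fy=3,interpolation=cv2.INTER_CUBIC))
E
```

```text
clock: 18.12
eef_pos: [486.0, -358.6, 141.9]
tool_rot: [-2.76, -0.003, 0.058]
force: [-0.1, -0.3, 0.0]
width: 53.4
t 18.12 tcp [ 486.  -358.6  141.9] F [-0.1 -0.3  0. ] w 53.4 q [ 0.98  0.85 -0.45  1.47  0.04  1.12  0.67]
 slope s,l,n [-243.4   -0.4  177.3]
```

View pics/t12c.png

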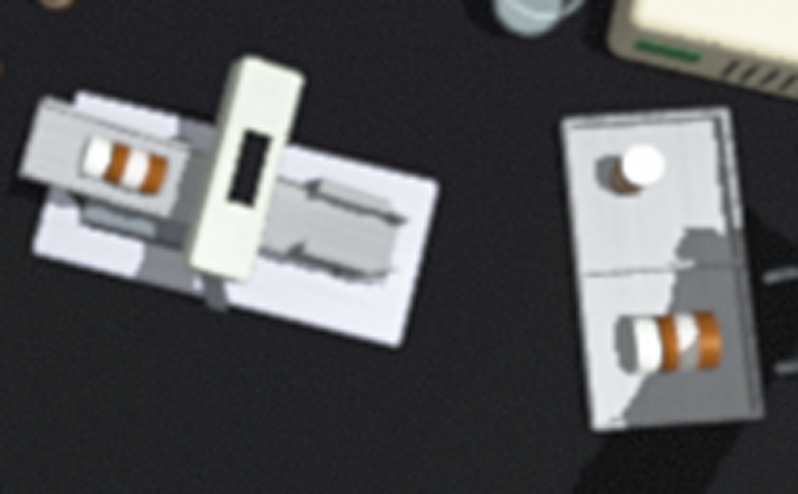

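View pics/s12c.png

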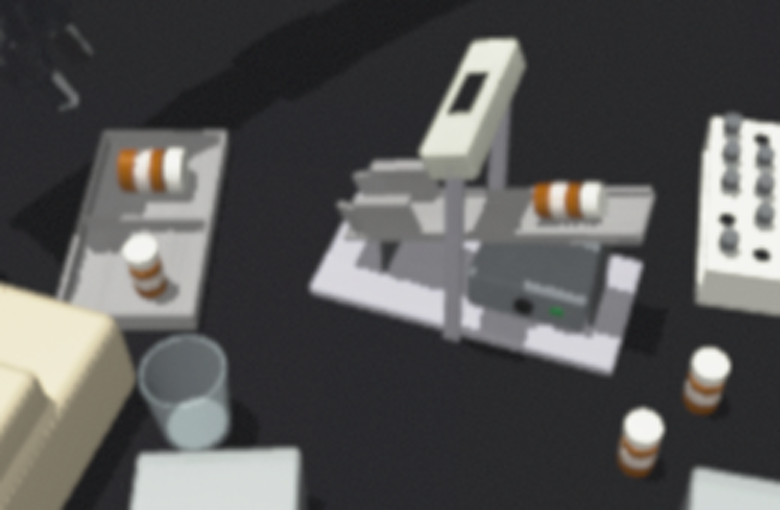

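```bash
python3 -m creep '0 0 0 0 0 0 0.37; 0 0 0 0 0 0 0.37; 0 0 0 0 0 0 0.37; 0 0 0 0 0 0 0.37; 0 0 0 0 0 0 0.37; 0 0 0 0 0 0 0.37'; python3 - <<'E'
from g import *
from cell import ctrl
s=ctrl.get_image("scene")["img"][:,:,::-1];t=ctrl.get_image("top")["img"][:,:,::-1]
df=lambda a,b,x:np.abs(a[x[1]:x[3],x[0]:x[2]].astype(int)-b[x[1]:x[3],x[0]:x[2]]).mean().round(2)
print("jar still",df(t,cv2.imread("pics/t12.png"),(365,245,405,280)),df(s,cv2.imread("pics/s12.png"),(160,190,200,220)))
t0=cv2.imread("pics/top0.png");s0=cv2.imread("pics/scene0.png")
print("queued",df(t,t0,(228,200,260,225)),df(s,s0,(305,208,338,225)),"bridge",df(t,t0,(258,185,290,250)),df(s,s0,(270,162,306,205)),"rejvial",df(t,t0,(365,205,390,230)),df(s,s0,(170,225,190,252)))
print(ctrl.finish_job())
E
```

```text
clock: 18.72
eef_pos: [485.5, -357.1, 139.8]
tool_rot: [-2.757, -0.001, 0.06]
force: [-0.7, 0.2, 0.4]
width: 53.7
jar still 0.83 0.73
queued 5.46 4.12 bridge 4.8 0.56 rejvial 3.81 2.61
the job is handed in; nothing more can be done
None
```

```bash
python3 - <<'E'
import cv2,numpy as np
for n,m,b in [("top0","t12",(228,200,260,225)),("scene0","s12",(305,208,338,225)),("top0","t12",(258,185,290,250)),("top0","t12",(330,100,360,180)),("top0","t12",(430,90,490,140))]:
    f=lambda i:np.float32(cv2.cvtColor(cv2.imread(f"pics/{i}.png"),6)[b[1]:b[3],b[0]:b[2]])
    print(n,b,cv2.phaseCorrelate(f(n),f(m),cv2.createHanningWindow((b[2]-b[0],b[3]-b[1]),cv2.CV_32F)))
E
```

```text
top0 (228, 200, 260, 225) ((-0.021033055655294675, 0.4048097156787964), 1.06699178814888)
scene0 (305, 208, 338, 225) ((-0.1355684769013159, -0.19748336413738699), 1.0261024696591459)
top0 (258, 185, 290, 250) ((-0.05820476841562083, -0.019748872104308646), 0.9564384755988916)
top0 (330, 100, 360, 180) ((0.07636260749066714, 0.14008240075224165), 0.9123563035329183)
top0 (430, 90, 490, 140) ((-0.07158519702491262, -0.03264073897265973), 0.9219097148577372)
```

The oversize jar is out of the throat and lying on its side in the empty compartment of the reject tray; the job was handed in at about 19 s of the 69 s limit. I pushed it up the chute with the closed fingertips until its base was about 66 mm up the slope, past the lips. Then I lifted it out with the hand leaning back 42°. It was lowered until it touched the tray floor, with about 12 N at contact eased to about 6 N, before I opened the fingers and backed away.

**Last checks that passed:**
- The final pictures show the jar resting flat inside the compartment, and it had not moved 0.6 s later.
- The gripper was about 14 cm up, with no force on it.
- The largest wrist force I read was about 13 N. I read it only at the end of each move.
- The sensor bridge, the reject vial, the loose vials and the beaker look to be where they started.

**Check that partly disagreed:**
- The simple picture difference around the queued vial was higher than the noise elsewhere (5.5 in the top view, 4.1 in the scene view).
- Matching its picture before and after, which I did only after handing in, showed a shift of 0.4 pixels (about 1 mm) in the top view and 0.2 pixels in the scene view. The bridge shifted under 0.1 pixels by the same test.
- That could be reading error. I saw nothing touch the vial, and the jar's cap stayed about 35 mm short of it.

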